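# Lay the tall vase down on the padded stop

### The arm

A 7-joint arm with a two-finger parallel gripper is mounted at the origin on the work surface. World frame = base frame: x ahead of the robot, y to its left, z up, the work surface at z = 0. Lengths are in m, angles in rad, forces in N, time in s.
With the tool pointing down it reaches from about 0.35 to 0.9 m from the base axis. Payload 7.2 kg.
Tool frame: the origin (TCP) lies where the fingers leave the gripper's body, on its centre line; the fingertips stand 80 mm ahead of it and the grasp point (between the pads) lies 61 mm ahead of it; z points along the fingers, y is the direction in which the jaws open and shut (so a half turn about z gives the same grasp; the last joint's range is limited). The gripper opens to 88 mm and grips with 3 to 60 N. Pads are 20 mm wide; open, the fingers measure 115 mm over their backs; the gripper's body (75 mm by 178 mm) begins 61 mm behind the grasp point.
Start: joints at [-1.352, 0.411, -0.013, 1.596, 0.006, 1.134, -0.082], TCP at [0.177, 0.599, 0.303] pointing down, gripper open.
Joint ranges: [-2.95, 2.95], [-0.29, 1.99], [-1.47, 1.44], [0.14, 2.54], [-1.03, 4.17], [0.13, 1.85], [-2.86, 2.86]. Speed limits (rad/s): [2.39, 2.39, 3.01, 3.01, 3.14, 3.14, 3.14].

### API

Orientations are given as a unit quaternion [x, y, z, w].
In Python, from station import r gives the robot as it stands.
- The arm moves only by the tool servo_tool, never from a script. Its argument "commands" is a list of rows, each an object of numbers: "x", "y", "z": the shift along the world's x, y, z in m; "wx", "wy", "wz": the turn, a rotation vector about the world's x, y, z in degrees; "fingers": the opening, from -1 (shut) to 1 (fully open). A call has 1 to 20 rows; each row is the pose to reach, as a shift and turn from the pose commanded when the call began; what a row does not reach only later rows make up. A row lasts 1/10 s, in which the tool goes at most 50 mm and 8.59 degrees, less where a joint would pass 70% of its speed; a pose out of reach is approached as far as the arm can. A call with a gripper value outside its range is refused whole. The fingers move at their own pace and stop on an object; "force" is the grip in N (left out, the last holds). Time passes only in rows, so rows that repeat a pose let the fingers close. It gives the time, the measured TCP pose, the force and the opening at its end, in the units of the state.
- r.sense(): the state, without advancing time (a new reading comes with each control period).
- r.camera(name): name is "scene" or "top" or "wrist"; returns a dict with "img" (400x640x3 uint8, red, green, blue), "mtx" (3x3 intrinsics, pixels), "k1" (the pictures are not rectified: a ray, as slopes to the right and down, at radius r is drawn at 1 + k1 r^2 times it, then the intrinsics apply), "rvec" (rotation vector, rad) and "tvec" (3), from world to camera coordinates, as OpenCV has them. Camera axes: x right, y down, z forward; pixel columns grow to the right and rows downward; lengths in m; the calibration is good to about 2 mm. A picture is of the moment at which its call begins. There is no depth.
- r.hand_in(): hands the job in, once; it reports no verdict.
The state is a dict: "time": time; "joint_positions": joint angles; "joint_velocities": joint speeds; "effort": joint torques, N m; "eef_pos": TCP position; "eef_rot": TCP orientation; "force": force on the tool from outside, world axes, zero at the start; "wrist_torque": the same for the moment, N m; "grip_width": opening from 0.0 (shut) to 1.0 (fully open).
Only numpy, scipy, OpenCV 4.12 (cv2) and the standard library are available. Lean on these libraries where they do the work, as an engineer would, in place of code of your own. Each camera call takes 0.05 s, during which the arm holds its last target.

### The job

Tip the tall vase over onto its side, pushing it with your fingertips from the dispenser side, so that it comes to lie with its upper end on the blue padded stop and its foot still on the board. Go with it all the way down, catching it on a finger on the falling side so that it lands gently and never drops; do not lift, carry, drag or squeeze it. Then take the hand away, and leave the ribbon dispenser and everything else alone.

Things in the scene. Friction and masses are not known exactly. Their poses are not given: they have to be found in the camera images.
- vase: Tall flat-sided vase, white with a green foot and dark mouth: rigid, 60 mm wide (x), 34 mm deep (y), 200 mm tall (z), 0.25-0.5 kg, centre of mass at mid-height. Origin: centre of its underside. Stands on the rubber patch amid the board, its y axis roughly along the board: the padded stop is on its +y or -y side. It tips about the bottom edge on that side; the rubber keeps the foot from sliding.
- vase_top (a point): Centre of the vase's top face, 200 mm from its origin along its z. The vase balances at about 10 degrees of lean and beyond that falls by itself.
- board: Plywood board fixed to the table, 170 mm (x) by 460 mm (y), 12 mm thick, with a black rubber patch 110 x 100 x 3 mm in the middle (the vase's foot stands 15 mm above the table). Origin: centre of its underside, on the table. Stop and dispenser are fixed on it, 150 mm either side of the middle along its y axis; which is at which end changes.
- stop: Padded stop: wooden bar with a blue cloth pad on top, fixed on the board and lying across it: 130 mm along its x, 36 mm along its y (along the board), 39 mm tall. Origin: centre of its underside, on top of the board.
- stop_pad (a point): Centre of the top of the blue pad, 39 mm above the stop's origin. Resting on the pad, the vase leans about 73 degrees from upright and its top end juts about 40 mm past the stop, the lower top edge about 70 mm above the table.
- dispenser: Hard steel ribbon dispenser with three small red and yellow spools, fixed across the other end of the board: 130 mm along its x, 50 mm along its y, 48 mm tall. Origin: centre of its underside, on top of the board. Not to be touched by the vase.
- spool_red: Bystander: wooden ribbon spool, red, 60 mm across, 56 mm high, standing. Origin: centre of its underside.
- spool_gold: Bystander: the same spool with yellow ribbon. Origin: centre of its underside.
- cup: Bystander: blue ceramic cup, 72 mm across the rim, 80 mm high. Origin: centre of its underside.
- giftbox: Bystander: small brown carton, 60 x 60 x 50 mm high. Origin: centre of its underside.
- tape: Bystander: roll of clear tape lying flat, 90 mm across, 24 mm high. Origin: centre of its underside.
Mind the look-alikes: they are no part of the job. Of the things that look like the vase, the smallest one is meant.

How it is judged:
By the outcome, as a careful person would: the job done as asked, in the order asked, and still so for the second after the job is handed in, with the robot touching nothing.
It also fails if it takes over 43 s, if anything falls off the work surface, if the arm or the gripper's body presses on something with over 40 N, if the wrist force passes 120 N, or if a joint passes its speed limit or range.

## Working session

There is one attempt and no reset: what is moved stays moved. The work goes in short steps, Python scripts to look and compute and a tool call to move; the robot and the scene stay as the last step left them, time stands still between calls to the robot, and variables do not carry over. Pictures are saved under pics/ and viewed, and the job is handed in when it is done.

Besides the shell and the picture viewer there is one more tool, called as name(argument=value, ...), one argument or row to a line, values as JSON. servo_tool: Moves the arm, as the interface text tells. Its arguments: {"type":"object","properties":{"commands":{"type":"array","items":{"type":"object","properties":{"x":{"type":"number"},"y":{"type":"number"},"z":{"type":"number"},"wx":{"type":"number"},"wy":{"type":"number"},"wz":{"type":"number"},"fingers":{"type":"number"}}}},"force":{"type":"number"}},"required":["commands"]}

```bash
ls; mkdir -p pics
python3 - <<'E'
from station import r
import cv2,pickle
d={}
for n in("scene","top","wrist"):
    c=r.camera(n);d[n]=c;cv2.imwrite(f"pics/{n}0.png",c["img"][:,:,::-1])
    print(n,c["mtx"],c["k1"],c["rvec"],c["tvec"])
pickle.dump(d,open("c0.pkl","wb"));print(r.sense())
E
```

```text
pics
scene [[417.06367171   0.         321.45311244]
 [  0.         417.06367171 202.54353357]
 [  0.           0.           1.        ]] -0.06986219204740353 [ 1.61460899  1.61568108 -0.88690109] [-0.0247196  -0.17898017  1.64538653]
top [[495.84940127   0.         323.55066161]
 [  0.         495.84940127 188.28424523]
 [  0.           0.           1.        ]] 0.029322419701461957 [ 2.13477169 -2.13241206  0.18777543] [0.01333321 0.58543775 1.44812107]
wrist [[281.01106518   0.         318.68497747]
 [  0.         281.01106518 197.39304149]
 [  0.           0.           1.        ]] -0.032502846517681115 [-2.32166468 -1.73706776 -0.25204675] [-0.62376103 -0.03438758  0.39062131]
{'time': 0.15, 'joint_positions': array([-1.35219027,  0.41170591, -0.01274202,  1.5968266 ,  0.00559786,
        1.13430352, -0.08219549]), 'joint_velocities': array([ 0.00046596, -0.00150942, -0.00078767, -0.00393602, -0.00092044,
       -0.00010124,  0.00095893]), 'effort': array([ 1.08233180e-03, -5.88332820e+01,  6.42086361e-01, -2.91285539e+01,
       -5.37819823e-02,  1.58337853e-02,  9.82729716e-05]), 'eef_pos': array([0.17673432, 0.59919516, 0.30201874]), 'eef_rot': array([ 1.42884973e-01,  9.89739117e-01, -6.01753634e-04, -5.12690878e-05]), 'force': array([ 0.17298567, -0.85360748,  0.21484973]), 'wrist_torque': array([ 0.04006879, -0.0076583 ,  0.01203541]), 'grip_width': 0.998413048679622}
```

View pics/scene0.png

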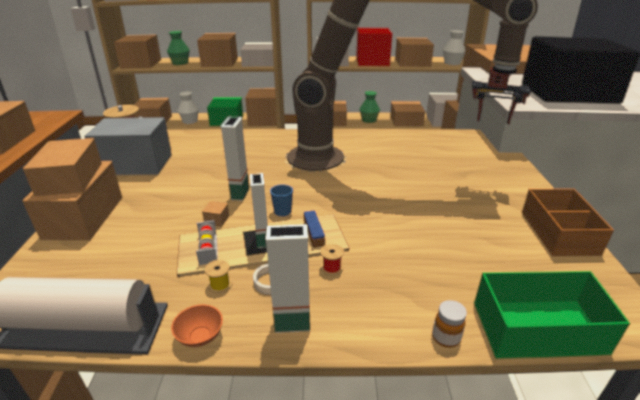

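View pics/top0.png

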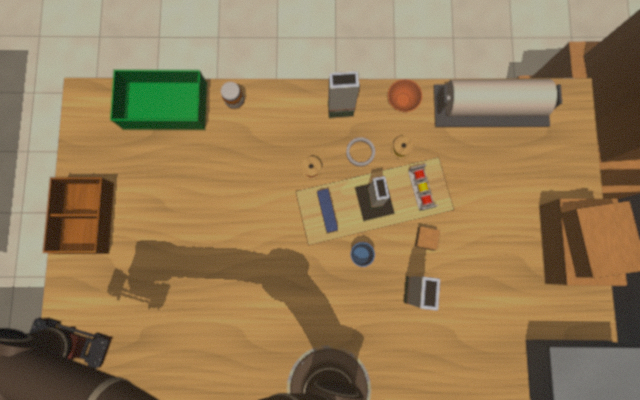

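View pics/wrist0.png

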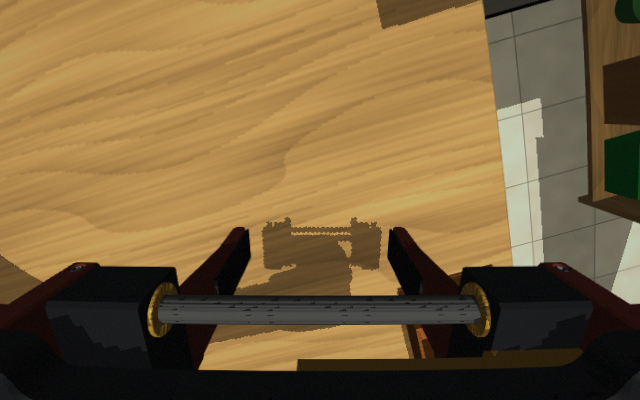

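The vase candidates in the top view are the one on the board at (380,188), a large one at (343,90) and a medium one at (428,290). The smallest stands on the rubber patch between the blue stop (327,210) and the dispenser (423,187), so that is the one meant. I'll confirm it in a crop and measure.

```bash
cat > h.py <<'E'
import numpy as np,cv2,pickle
def ray(c,uv):
    K=c["mtx"];k=c["k1"]
    p=cv2.undistortPoints(np.array([[uv]],float),K,np.array([k,0,0,0,0.]))[0,0]
    R=cv2.Rodrigues(np.array(c["rvec"],float))[0];t=np.array(c["tvec"],float)
    return -R.T@t, R.T@np.array([p[0],p[1],1.])
def onz(c,uv,z):
    o,d=ray(c,uv);return o+d*(z-o[2])/d[2]
def proj(c,P):
    return cv2.projectPoints(np.array([P],float),np.array(c["rvec"],float),np.array(c["tvec"],float),c["mtx"],np.array([c["k1"],0,0,0,0.]))[0][0,0]
E
python3 - <<'E'
import pickle,cv2
d=pickle.load(open("c0.pkl","rb"))
t=d["top"]["img"][140:280,280:470,::-1];s=d["scene"]["img"][150:310,160:370,::-1]
t=cv2.resize(t,None,fx=4,fy=4,interpolation=cv2.INTER_CUBIC);s=cv2.resize(s,None,fx=3.6,fy=3.6,interpolation=cv2.INTER_CUBIC)
cv2.imwrite("pics/tc.png",t);cv2.imwrite("pics/sc.png",s)
E
```

```text
(no output)
```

View pics/tc.png

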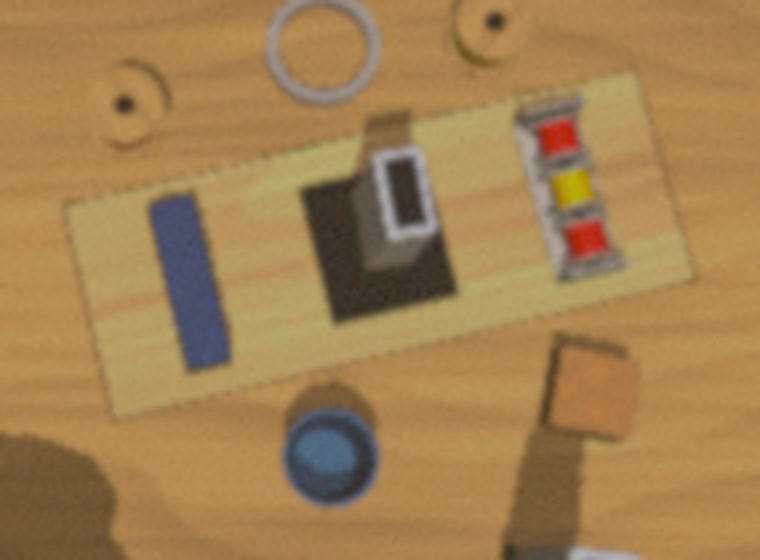

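View pics/sc.png

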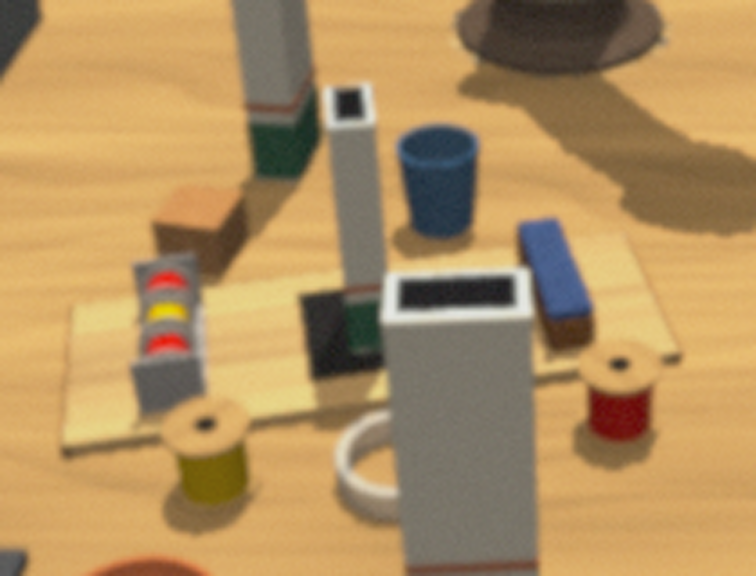

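Run:
```python
import pickle,cv2,numpy as np
from h import *
np.set_printoptions(precision=4,suppress=True)
d=pickle.load(open("c0.pkl","rb"));c=d["top"];s=d["scene"]
f=lambda p:((p[0]+.5)/4-.5+280,(p[1]+.5)/4-.5+140)
g=lambda p:((p[0]+.5)/3.6-.5+160,(p[1]+.5)/3.6-.5+150)
def quad(name,P,z,cam=c,f=f):
    Q=np.array([onz(cam,f(p),z) for p in P]);print(name,"ctr",Q.mean(0));
    for i in range(4):
        e=(Q[(i+1)%4]-Q[i])[:2];print("   ",Q[i],"edge",np.linalg.norm(e),np.degrees(np.arctan2(e[1],e[0])))
quad("board",[(65,205),(632,70),(695,275),(112,418)],.012)
quad("patch",[(302,190),(427,160),(457,293),(336,323)],.015)
quad("stop",[(149,206),(190,194),(231,358),(187,371)],.051)
quad("vasetop",[(370,152),(419,145),(439,230),(389,242)],.215)
quad("vasetop scene",[(322,88),(370,84),(377,120),(330,126)],.215,s,g)
# mask refine: light+dark top region
img=c["img"];hsv=cv2.cvtColor(img,cv2.COLOR_RGB2HSV)
b=cv2.inRange(hsv,(105,90,40),(130,255,255));b[:, :300]=0;b[:,345:]=0
cs,_=cv2.findContours(b,cv2.RETR_EXTERNAL,cv2.CHAIN_APPROX_NONE);k=max(cs,key=cv2.contourArea)
R=cv2.minAreaRect(k);quad("stop mask",cv2.boxPoints(R),.051,f=lambda p:p)
w=((img.min(2)>150)).astype(np.uint8)*255
w[:, :368]=0;w[:,395:]=0;w[:170]=0;w[205:]=0
cs,_=cv2.findContours(w,cv2.RETR_EXTERNAL,cv2.CHAIN_APPROX_NONE);k=max(cs,key=cv2.contourArea)
R=cv2.minAreaRect(k);print(R,len(k));quad("vase mask",cv2.boxPoints(R),.215,f=lambda p:p)
for n,p,z in [("cup",(332,455),.08),("redspool",(125,104),.056),("gold",(494,20),.056),("gift",(597,392),.05),("disp",(573,188),.06)]:
    print(n,onz(c,f(p),z))
print("medium vase",onz(c,(429,292),.3), "tape",onz(c,f((323,48)),.024),"big",onz(c,(343,80),.35))
```

```text
board ctr [ 0.5563 -0.1418  0.012 ]
    [0.5838 0.0995 0.012 ] edge 0.4558749940275122 -76.31612605838735
    [ 0.6916 -0.3434  0.012 ] edge 0.16710625861328884 -165.3981271974648
    [ 0.5299 -0.3855  0.012 ] edge 0.4610074122166175 103.8290581247611
    [0.4197 0.0621 0.012 ] edge 0.16827086522975168 12.848379979423202
patch ctr [ 0.5554 -0.144   0.015 ]
    [ 0.5953 -0.0839  0.015 ] edge 0.10008873009850612 -76.25762899714461
    [ 0.6191 -0.1811  0.015 ] edge 0.10587347974227754 -168.66065511579112
    [ 0.5153 -0.202   0.015 ] edge 0.09594386551179661 104.0159452496682
    [ 0.4921 -0.1089  0.015 ] edge 0.10623888913690317 13.584271961322463
stop ctr [0.5191 0.0039 0.051 ]
    [0.5766 0.0341 0.051 ] edge 0.03228221947360086 -73.38112950530729
    [0.5858 0.0032 0.051 ] edge 0.12756000815389829 -166.18410913867433
    [ 0.4619 -0.0273  0.051 ] edge 0.03416650387658753 106.50608199736584
    [0.4522 0.0055 0.051 ] edge 0.12759890026367315 12.96932426334728
vasetop ctr [ 0.5589 -0.1388  0.215 ]
    [ 0.5862 -0.1163  0.215 ] edge 0.0334576819233091 -81.65797063067184
    [ 0.5911 -0
[... 752 characters left out ...]
0
((378.2712097167969, 189.31106567382812), (22.1060791015625, 11.002336502075195), 59.534454345703125) 67
vase mask ctr [ 0.5544 -0.1322  0.215 ]
    [ 0.5727 -0.1048  0.215 ] edge 0.029995102134827426 -59.264617391452546
    [ 0.588  -0.1305  0.215 ] edge 0.05953124707936406 -150.75959850172347
    [ 0.536  -0.1596  0.215 ] edge 0.029791876547282083 120.51816207708865
    [ 0.5209 -0.1339  0.215 ] edge 0.05941336886923449 29.433682159723364
cup [ 0.3892 -0.0991  0.08  ]
redspool [0.6541 0.0525 0.056 ]
gold [ 0.7202 -0.2291  0.056 ]
gift [ 0.4372 -0.2989  0.05  ]
disp [ 0.5892 -0.2842  0.06  ]
medium vase [ 0.2879 -0.2403  0.3   ] tape [ 0.7061 -0.1008  0.024 ] big [ 0.8083 -0.0332  0.35  ]
```

```bash
cat > plan.py <<'E'
import numpy as np
yaw=np.radians(13.0);u=np.array([-np.sin(yaw),np.cos(yaw),0]);Z=np.array([0,0,1.])
c=np.array([.557,-.139,.015]);P=c+.017*u
def tcp(th,al,w=.042,L=.030):
    t,a=np.radians(th),np.radians(al)
    T=P+.2*(np.sin(t)*u+np.cos(t)*Z)      # lower top edge (falling side)
    back=np.sin(a)*u+np.cos(a)*Z; n=np.cos(a)*u-np.sin(a)*Z
    return T+(.08-L)*back-(w/2)*n, T
E
python3 - <<'E'
from plan import *
np.set_printoptions(precision=4,suppress=True)
print(-np.cross(u,Z),tcp(0,0,w=.034))
for th,al in[(0,0),(5,3),(10,5),(20,13),(40,32),(60,52),(73,65)]:print(th,al,*tcp(th,al))
E
```

```text
[-0.9744 -0.225   0.    ] (array([ 0.557, -0.139,  0.265]), array([ 0.5532, -0.1224,  0.215 ]))
0 0 [ 0.5579 -0.1429  0.265 ] [ 0.5532 -0.1224  0.215 ]
5 3 [ 0.5534 -0.1233  0.2653] [ 0.5493 -0.1055  0.2142]
10 5 [ 0.5491 -0.1047  0.2636] [ 0.5454 -0.0886  0.212 ]
20 13 [ 0.5399 -0.0648  0.2564] [ 0.5378 -0.0558  0.2029]
40 32 [0.5223 0.0113 0.2217] [0.5243 0.0028 0.1682]
60 52 [0.5083 0.0721 0.1623] [0.5142 0.0463 0.115 ]
73 65 [0.502  0.0994 0.1136] [0.5102 0.0639 0.0735]
```

servo_tool(
  commands=[
    {"x": 0.01, "y": -0.015, "z": 0.02, "wz": -6},
    {"x": 0.03, "y": -0.045, "z": 0.04, "wz": -14},
    {"x": 0.05, "y": -0.075, "z": 0.06, "wz": -22},
    {"x": 0.07, "y": -0.105, "z": 0.08, "wz": -30},
    {"x": 0.09, "y": -0.135, "z": 0.1, "wz": -38},
    {"x": 0.11, "y": -0.165, "z": 0.1, "wz": -46},
    {"x": 0.13, "y": -0.195, "z": 0.1, "wz": -54},
    {"x": 0.15, "y": -0.225, "z": 0.1, "wz": -62},
    {"x": 0.17, "y": -0.255, "z": 0.1, "wz": -70},
    {"x": 0.19, "y": -0.285, "z": 0.1, "wz": -78},
    {"x": 0.21, "y": -0.315, "z": 0.1, "wz": -86},
    {"x": 0.23, "y": -0.345, "z": 0.1, "wz": -94},
    {"x": 0.25, "y": -0.375, "z": 0.1, "wz": -102},
    {"x": 0.27, "y": -0.405, "z": 0.1, "wz": -110},
    {"x": 0.29, "y": -0.43, "z": 0.1, "wz": -118},
    {"x": 0.31, "y": -0.455, "z": 0.1, "wz": -126},
    {"x": 0.32, "y": -0.475, "z": 0.1, "wz": -134},
    {"x": 0.325, "y": -0.49, "z": 0.1, "wz": -141},
    {"x": 0.325, "y": -0.5, "z": 0.1, "wz": -147},
    {"x": 0.325, "y": -0.5, "z": 0.1, "wz": -150.6},
  ],
)

```text
validation failed for argument at $.co...
```

Run:
```python
from station import r
s=r.sense();print(s["time"],s["joint_positions"].round(3),s["eef_pos"],s["eef_rot"].round(4),s["force"])
```

```text
0.15 [-1.352  0.412 -0.013  1.597  0.006  1.134 -0.082] [0.17673432 0.59919516 0.30201874] [ 1.429e-01  9.897e-01 -6.000e-04 -1.000e-04] [ 0.17298567 -0.85360748  0.21484973]
```

servo_tool(
  commands=[
    {"x": 0.01, "y": -0.015, "z": 0.02, "wx": 0.0, "wy": 0.0, "wz": -6.0, "fingers": 1.0},
  ],
)

```text
time: 0.25
eef_pos: [0.1847, 0.5844, 0.3196]
eef_rot: [0.193, 0.981, -0.003, -0.001]
force: [0.2, 0.2, 0.6]
grip_width: 1.0
```

servo_tool(
  commands=[
    {"x": 0.02, "y": -0.03, "z": 0.02, "wz": -8},
    {"x": 0.04, "y": -0.06, "z": 0.04, "wz": -16},
    {"x": 0.06, "y": -0.09, "z": 0.06, "wz": -24},
    {"x": 0.08, "y": -0.12, "z": 0.08, "wz": -32},
    {"x": 0.1, "y": -0.15, "z": 0.08, "wz": -40},
    {"x": 0.12, "y": -0.18, "z": 0.08, "wz": -48},
    {"x": 0.14, "y": -0.21, "z": 0.08, "wz": -56},
    {"x": 0.16, "y": -0.24, "z": 0.08, "wz": -64},
    {"x": 0.18, "y": -0.27, "z": 0.08, "wz": -72},
    {"x": 0.2, "y": -0.3, "z": 0.08, "wz": -80},
  ],
)

```text
validation failed for argument at $.co...
```

Missing keys may be the cause, so I'll give every key as a float.

servo_tool(
  commands=[
    {"x": 0.02, "y": -0.03, "z": 0.02, "wx": 0.0, "wy": 0.0, "wz": -8.0, "fingers": 1.0},
    {"x": 0.04, "y": -0.06, "z": 0.04, "wx": 0.0, "wy": 0.0, "wz": -16.0, "fingers": 1.0},
    {"x": 0.06, "y": -0.09, "z": 0.06, "wx": 0.0, "wy": 0.0, "wz": -24.0, "fingers": 1.0},
    {"x": 0.08, "y": -0.12, "z": 0.08, "wx": 0.0, "wy": 0.0, "wz": -32.0, "fingers": 1.0},
    {"x": 0.1, "y": -0.15, "z": 0.08, "wx": 0.0, "wy": 0.0, "wz": -40.0, "fingers": 1.0},
    {"x": 0.12, "y": -0.18, "z": 0.08, "wx": 0.0, "wy": 0.0, "wz": -48.0, "fingers": 1.0},
    {"x": 0.14, "y": -0.21, "z": 0.08, "wx": 0.0, "wy": 0.0, "wz": -56.0, "fingers": 1.0},
    {"x": 0.16, "y": -0.24, "z": 0.08, "wx": 0.0, "wy": 0.0, "wz": -64.0, "fingers": 1.0},
    {"x": 0.18, "y": -0.27, "z": 0.08, "wx": 0.0, "wy": 0.0, "wz": -72.0, "fingers": 1.0},
    {"x": 0.2, "y": -0.3, "z": 0.08, "wx": 0.0, "wy": 0.0, "wz": -80.0, "fingers": 1.0},
  ],
)

```text
time: 1.25
eef_pos: [0.3873, 0.283, 0.4026]
eef_rot: [0.781, 0.624, -0.0, -0.0]
force: [0.6, 0.1, 0.4]
grip_width: 1.001
```

Run:
```python
from station import r
s=r.sense();print(s["time"],s["joint_positions"].round(3),s["eef_pos"],s["eef_rot"].round(4),s["force"])
```

```text
1.25 [-1.082  0.072  0.378  1.807 -0.028  1.268 -0.92 ] [0.38731243 0.28299747 0.40260444] [ 7.813e-01  6.242e-01 -0.000e+00 -1.000e-04] [0.59140335 0.10642966 0.36311088]
```

servo_tool(
  commands=[
    {"x": 0.02, "y": -0.02, "z": 0.0, "wx": 0.0, "wy": 0.0, "wz": -8.0, "fingers": 1.0},
    {"x": 0.04, "y": -0.04, "z": 0.0, "wx": 0.0, "wy": 0.0, "wz": -16.0, "fingers": 1.0},
    {"x": 0.06, "y": -0.07, "z": 0.0, "wx": 0.0, "wy": 0.0, "wz": -24.0, "fingers": 1.0},
    {"x": 0.08, "y": -0.1, "z": 0.0, "wx": 0.0, "wy": 0.0, "wz": -32.0, "fingers": 1.0},
    {"x": 0.1, "y": -0.13, "z": 0.0, "wx": 0.0, "wy": 0.0, "wz": -40.0, "fingers": 1.0},
    {"x": 0.12, "y": -0.15, "z": 0.0, "wx": 0.0, "wy": 0.0, "wz": -48.0, "fingers": 1.0},
    {"x": 0.13, "y": -0.17, "z": 0.0, "wx": 0.0, "wy": 0.0, "wz": -56.0, "fingers": 1.0},
    {"x": 0.138, "y": -0.183, "z": 0.0, "wx": 0.0, "wy": 0.0, "wz": -62.0, "fingers": 1.0},
    {"x": 0.138, "y": -0.183, "z": 0.0, "wx": 0.0, "wy": 0.0, "wz": -64.6, "fingers": 1.0},
  ],
)

```text
time: 2.15
eef_pos: [0.5255, 0.0989, 0.4025]
eef_rot: [0.994, 0.109, 0.0, 0.001]
force: [0.2, 0.7, 0.3]
grip_width: 0.998
```

```bash
cat > st.py <<'E'
from station import r
import numpy as np
from scipy.spatial.transform import Rotation as R
np.set_printoptions(precision=4,suppress=True)
s=r.sense();q=R.from_quat(s["eef_rot"]).as_matrix()
print(s["time"],s["joint_positions"].round(3),s["eef_pos"],"ytool",q[:,1],"yaw",np.degrees(np.arctan2(q[1,1],q[0,1]))-90,"tilt",np.degrees(np.arccos(-q[2,2])),"z",q[:,2],"F",s["force"],"M",s["wrist_torque"],"w",s["grip_width"])
E
python3 st.py
```

```text
2.15 [-0.838  0.199  0.675  1.703 -0.128  1.284 -1.489] [0.5255 0.0989 0.4025] ytool [ 0.2169 -0.9762  0.0012] yaw -167.4753233835237 tilt 0.0700210162844126 z [ 0.0002 -0.0012 -1.    ] F [0.2117 0.7099 0.3254] M [-0.0332  0.1141 -0.0154] w 0.9983012447310874
```

servo_tool(
  commands=[
    {"x": 0.0, "y": 0.0, "z": -0.01, "wx": -6.8, "wy": -1.6, "wz": 0.0, "fingers": 1.0},
    {"x": 0.0, "y": 0.0, "z": -0.02, "wx": -13.6, "wy": -3.1, "wz": 0.0, "fingers": 1.0},
    {"x": 0.0, "y": 0.0, "z": -0.04, "wx": -20.4, "wy": -4.7, "wz": 0.0, "fingers": 1.0},
    {"x": -0.01, "y": 0.0, "z": -0.06, "wx": -27.2, "wy": -6.3, "wz": 0.0, "fingers": 1.0},
    {"x": -0.01, "y": 0.0, "z": -0.08, "wx": -34.0, "wy": -7.8, "wz": 0.0, "fingers": 1.0},
    {"x": -0.01, "y": 0.0, "z": -0.1, "wx": -40.8, "wy": -9.4, "wz": 0.0, "fingers": 1.0},
    {"x": -0.02, "y": 0.0, "z": -0.12, "wx": -47.6, "wy": -11.0, "wz": 0.0, "fingers": 1.0},
    {"x": -0.02, "y": 0.0, "z": -0.14, "wx": -54.4, "wy": -12.6, "wz": 0.0, "fingers": 1.0},
    {"x": -0.023, "y": 0.0, "z": -0.15, "wx": -60.0, "wy": -13.9, "wz": 0.0, "fingers": 1.0},
    {"x": -0.023, "y": 0.0, "z": -0.15, "wx": -63.3, "wy": -14.6, "wz": 0.0, "fingers": 1.0},
  ],
)

```text
time: 3.15
eef_pos: [0.5008, 0.1026, 0.2505]
eef_rot: [0.836, 0.097, 0.06, 0.536]
force: [0.7, 0.9, 0.8]
grip_width: 0.998
```

```bash
python3 st.py
python3 - <<'E'
from station import r
import cv2,pickle
d={}
c=r.camera("scene");d["scene"]=c;cv2.imwrite("pics/s1.png",c["img"][:,:,::-1])
E
```

```text
3.15 [-1.286  0.709  0.745  1.958  0.634  1.191 -2.317] [0.5008 0.1026 0.2505] ytool [ 0.0979 -0.4064  0.9084] yaw -166.45679399080962 tilt 65.29188709764662 z [ 0.2052 -0.885  -0.418 ] F [0.7092 0.8651 0.7954] M [0.7974 0.2894 0.0414] w 0.9981111964799916
```

View pics/s1.png

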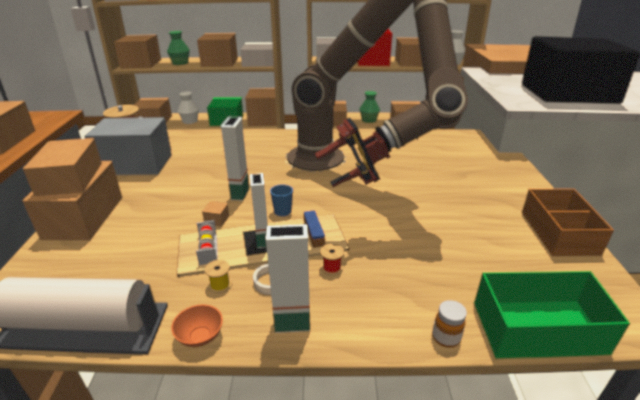

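servo_tool(
  commands=[
    {"x": 0.0, "y": 0.02, "z": -0.03, "wx": 0.0, "wy": 0.0, "wz": 0.0, "fingers": 0.5},
    {"x": 0.0, "y": 0.03, "z": -0.06, "wx": 0.0, "wy": 0.0, "wz": 0.0, "fingers": 0.0},
    {"x": 0.0, "y": 0.03, "z": -0.09, "wx": 0.0, "wy": 0.0, "wz": 0.0, "fingers": 0.0},
    {"x": 0.0, "y": 0.03, "z": -0.12, "wx": 0.0, "wy": 0.0, "wz": 0.0, "fingers": 0.0},
    {"x": 0.0, "y": 0.03, "z": -0.136, "wx": 0.0, "wy": 0.0, "wz": 0.0, "fingers": 0.0},
    {"x": 0.0, "y": 0.03, "z": -0.136, "wx": 0.0, "wy": 0.0, "wz": 0.0, "fingers": 0.0},
  ],
)

```text
time: 3.8
eef_pos: [0.5015, 0.1312, 0.1155]
eef_rot: [0.838, 0.096, 0.06, 0.534]
force: [0.6, 0.2, 0.0]
grip_width: 0.512
```

```bash
python3 st.py
python3 - <<'E'
from station import r
import cv2,pickle
c=r.camera("scene");cv2.imwrite("pics/s2.png",cv2.resize(c["img"][100:300,200:500,::-1],None,fx=2.6,fy=2.6))
E
```

```text
3.8 [-1.239  0.955  0.637  1.916  0.534  1.061 -2.443] [0.5015 0.1312 0.1155] ytool [ 0.0965 -0.4114  0.9063] yaw -166.7990099484783 tilt 65.00481469999035 z [ 0.2028 -0.8834 -0.4225] F [0.6031 0.1809 0.0014] M [ 0.8094  0.3386 -0.0635] w 0.5115789106074873
```

View pics/s2.png

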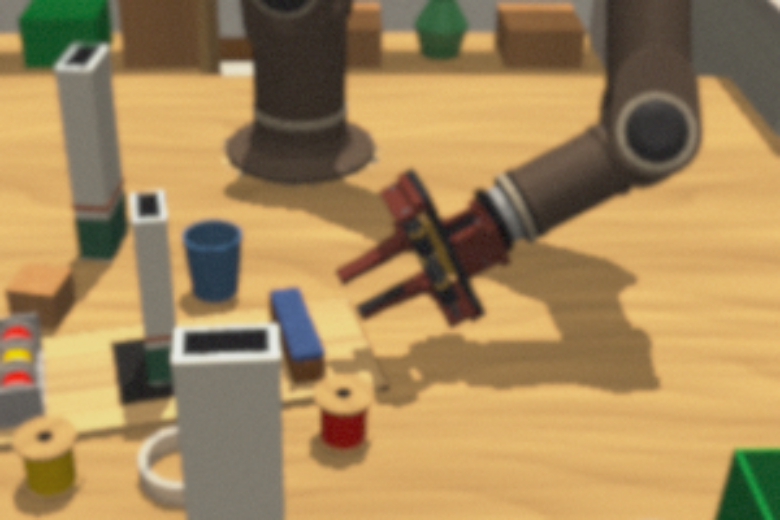

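servo_tool(
  commands=[
    {"x": 0.0, "y": 0.01, "z": 0.03, "wx": 3.0, "wy": 0.7, "wz": 0.0, "fingers": 0.2},
    {"x": 0.0, "y": 0.01, "z": 0.07, "wx": 10.0, "wy": 2.3, "wz": 0.0, "fingers": 0.2},
    {"x": 0.0, "y": 0.0, "z": 0.11, "wx": 17.0, "wy": 3.9, "wz": 0.0, "fingers": 0.2},
    {"x": 0.01, "y": -0.02, "z": 0.15, "wx": 24.0, "wy": 5.5, "wz": 0.0, "fingers": 0.2},
    {"x": 0.02, "y": -0.05, "z": 0.18, "wx": 31.0, "wy": 7.2, "wz": 0.0, "fingers": 0.2},
    {"x": 0.025, "y": -0.08, "z": 0.21, "wx": 38.0, "wy": 8.8, "wz": 0.0, "fingers": 0.2},
    {"x": 0.03, "y": -0.11, "z": 0.235, "wx": 45.0, "wy": 10.4, "wz": 0.0, "fingers": 0.2},
    {"x": 0.035, "y": -0.15, "z": 0.245, "wx": 52.0, "wy": 12.0, "wz": 0.0, "fingers": 0.2},
    {"x": 0.04, "y": -0.19, "z": 0.245, "wx": 59.0, "wy": 13.6, "wz": 0.0, "fingers": 0.2},
    {"x": 0.05, "y": -0.23, "z": 0.245, "wx": 63.3, "wy": 14.6, "wz": 0.0, "fingers": 0.2},
    {"x": 0.055, "y": -0.26, "z": 0.245, "wx": 63.3, "wy": 14.6, "wz": 0.0, "fingers": 0.2},
    {"x": 0.056, "y": -0.27, "z": 0.245, "wx": 63.3, "wy": 14.6, "wz": 0.0, "fingers": 0.2},
    {"x": 0.056, "y": -0.27, "z": 0.245, "wx": 63.3, "wy": 14.6, "wz": 0.0, "fingers": 0.2},
  ],
)

```text
time: 5.15
eef_pos: [0.5569, -0.1406, 0.3628]
eef_rot: [0.994, 0.111, 0.001, 0.0]
force: [0.8, 0.1, -0.2]
grip_width: 0.6
```

```bash
python3 st.py
python3 - <<'E'
from station import r
import cv2,pickle
d={n:r.camera(n) for n in("wrist","scene")}
pickle.dump(d,open("c3.pkl","wb"))
cv2.imwrite("pics/w3.png",d["wrist"]["img"][:,:,::-1])
cv2.imwrite("pics/s3.png",cv2.resize(d["scene"]["img"][80:280,180:400,::-1],None,fx=3,fy=3))
E
```

```text
5.15 [-0.366  0.316  0.69   1.676 -0.212  1.225 -0.976] [ 0.5569 -0.1406  0.3628] ytool [ 0.221  -0.9753  0.0004] yaw -167.23200920329572 tilt 0.0730016782474841 z [ 0.0013 -0.0001 -1.    ] F [ 0.842   0.0505 -0.1522] M [-0.0277  0.1493 -0.0347] w 0.5996242467441439
```

View pics/w3.png

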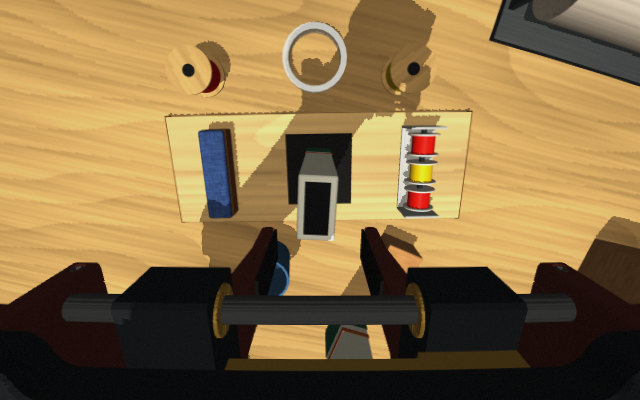

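View pics/s3.png

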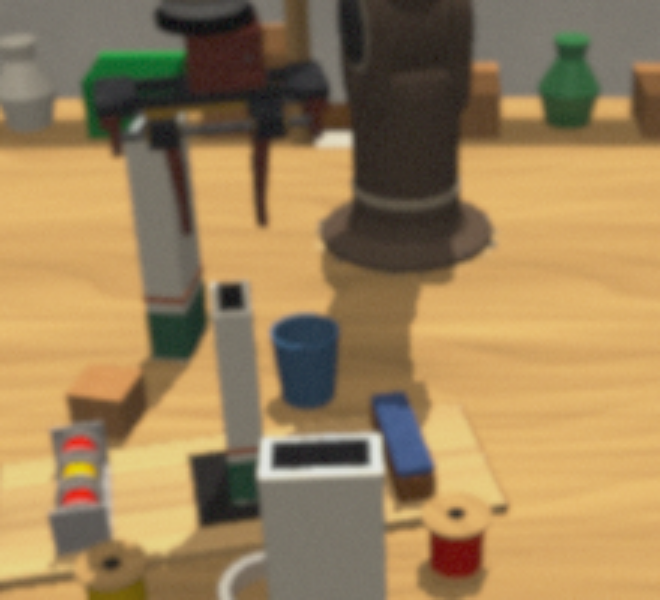

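Run:
```python
import pickle,cv2
d=pickle.load(open("c3.pkl","rb"))
cv2.imwrite("pics/w3c.png",cv2.resize(d["wrist"]["img"][140:250,250:390,::-1],None,fx=5,fy=5,interpolation=cv2.INTER_CUBIC))
```

```text
(no output)
```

View pics/w3c.png

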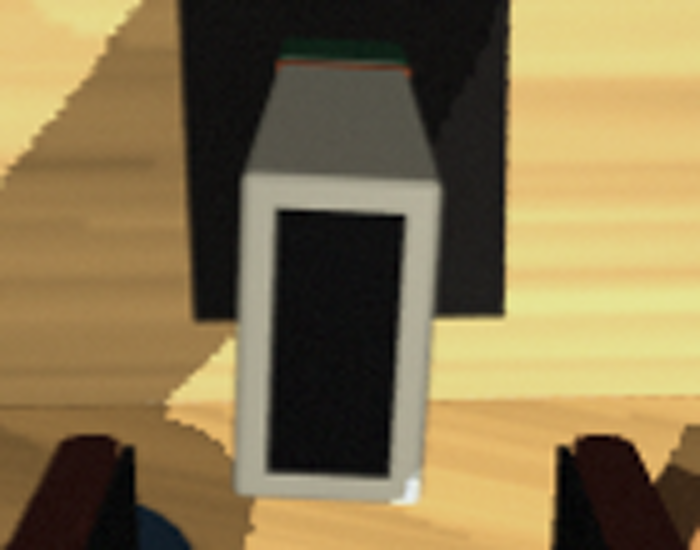

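Run:
```python
import pickle,cv2,numpy as np
from h import *
np.set_printoptions(precision=4,suppress=True)
c=pickle.load(open("c3.pkl","rb"))["wrist"]
f=lambda p:((p[0]+.5)/5-.5+250,(p[1]+.5)/5-.5+140)
def q(P,z):
    Q=np.array([onz(c,f(p),z) for p in P]);print(Q.mean(0))
    for i in range(len(Q)):
        e=(Q[(i+1)%len(Q)]-Q[i])[:2];print("   ",Q[i],np.linalg.norm(e),np.degrees(np.arctan2(e[1],e[0])))
q([(243,174),(441,182),(420,503),(235,492)],.215)
q([(195,322),(505,315)],.015)
I=lambda p:p
for a in [[(165,116),(471,110),(458,217),(183,222)]]:
    Q=np.array([onz(c,p,.012) for p in a]);print("board",Q.mean(0),Q)
```

```text
[ 0.5563 -0.1394  0.215 ]
    [ 0.5819 -0.1179  0.215 ] 0.033084060159263656 -79.54200950223706
    [ 0.588  -0.1505  0.215 ] 0.058698251898373896 -169.74745270072395
    [ 0.5302 -0.1609  0.215 ] 0.03315436624099977 99.12272211830955
    [ 0.5249 -0.1282  0.215 ] 0.05792592519500241 10.189171297694855
[ 0.4988 -0.1556  0.015 ]
    [ 0.4866 -0.1073  0.015 ] 0.09968550769817168 -75.81662623555432
    [ 0.511  -0.2039  0.015 ] 0.09968550769817168 104.18337376444566
board [ 0.5527 -0.1421  0.012 ] [[ 0.5802  0.1006  0.012 ]
 [ 0.6899 -0.3432  0.012 ]
 [ 0.5254 -0.3845  0.012 ]
 [ 0.4154  0.0587  0.012 ]]
```

servo_tool(
  commands=[
    {"x": 0.0, "y": 0.001, "z": -0.01, "wx": 0.0, "wy": 0.0, "wz": -1.4, "fingers": 0.2},
    {"x": 0.0, "y": 0.0015, "z": -0.03, "wx": 0.0, "wy": 0.0, "wz": -2.8, "fingers": 0.2},
    {"x": 0.0, "y": 0.0015, "z": -0.05, "wx": 0.0, "wy": 0.0, "wz": -2.8, "fingers": 0.2},
    {"x": 0.0, "y": 0.0015, "z": -0.065, "wx": 0.0, "wy": 0.0, "wz": -2.8, "fingers": 0.2},
    {"x": 0.0, "y": 0.0015, "z": -0.08, "wx": 0.0, "wy": 0.0, "wz": -2.8, "fingers": 0.2},
    {"x": 0.0, "y": 0.0015, "z": -0.09, "wx": 0.0, "wy": 0.0, "wz": -2.8, "fingers": 0.2},
    {"x": 0.0, "y": 0.0015, "z": -0.098, "wx": 0.0, "wy": 0.0, "wz": -2.8, "fingers": 0.2},
    {"x": 0.0, "y": 0.0015, "z": -0.098, "wx": 0.0, "wy": 0.0, "wz": -2.8, "fingers": 0.1},
    {"x": 0.0, "y": 0.0015, "z": -0.098, "wx": 0.0, "wy": 0.0, "wz": -2.8, "fingers": 0.0},
    {"x": 0.0, "y": 0.0015, "z": -0.098, "wx": 0.0, "wy": 0.0, "wz": -2.8, "fingers": 0.0},
  ],
  force=5.0,
)

```text
time: 6.25
eef_pos: [0.5581, -0.1371, 0.2643]
eef_rot: [0.996, 0.089, 0.001, 0.0]
force: [0.7, -0.2, -0.1]
grip_width: 0.499
```

```bash
sed -i 's/radians(13.0)/radians(10.0)/' plan.py; python3 st.py
python3 - <<'E'
from station import r
import cv2,pickle
d={n:r.camera(n) for n in("wrist","scene")}
pickle.dump(d,open("c4.pkl","wb"))
cv2.imwrite("pics/w4.png",d["wrist"]["img"][100:,120:520,::-1])
cv2.imwrite("pics/s4.png",cv2.resize(d["scene"]["img"][120:280,200:360,::-1],None,fx=3.6,fy=3.6))
E
```

```text
6.25 [-0.337  0.412  0.659  1.801 -0.291  1.026 -0.96 ] [ 0.5581 -0.1371  0.2643] ytool [ 0.1765 -0.9843  0.0003] yaw -169.83134103355638 tilt 0.06280833601579061 z [ 0.0011 -0.0001 -1.    ] F [ 0.6588 -0.1602 -0.1472] M [ 0.0469  0.1078 -0.0175] w 0.49878694283934244
```

View pics/w4.png

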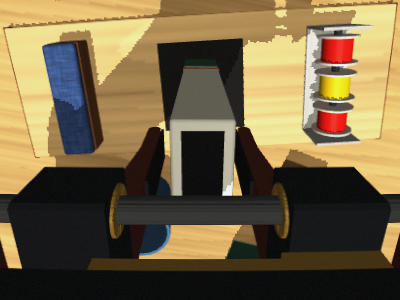

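View pics/s4.png

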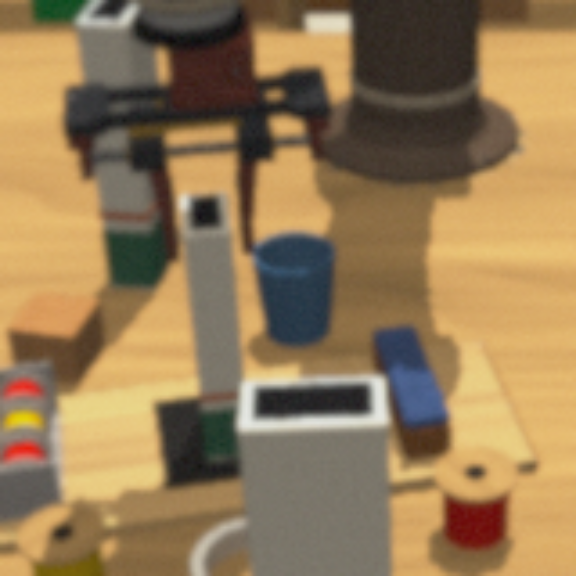

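```bash
cat > gen.py <<'E'
import sys,json
from plan import *
w=.041
def delta(t): return min(t/2,5)+3*max(0,(t-10)/63)
def gen(c0,a0,ths,fing):
    ax=np.cross(Z,u);out=[]
    for t in ths:
        a=t-delta(t);p,_=tcp(t,a,w=w);d=np.round((p-c0)*2000)/2000;r=np.round(ax*(a-a0),1)
        out.append(dict(x=round(d[0],4),y=round(d[1],4),z=round(d[2],4),wx=r[0],wy=r[1],wz=0.0,fingers=fing))
    print(json.dumps(out));print("end cmd",c0+d,"tilt",a,"th",t)
E
python3 - <<'E'
from gen import *
gen(np.array([.558,-.1375,.264]),0,np.linspace(1.5,20,20),-.07)
E
```

```text
[{"x": -0.0015, "y": 0.001, "z": 0.001, "wx": -0.7, "wy": -0.1, "wz": 0.0, "fingers": -0.07}, {"x": -0.002, "y": 0.0045, "z": 0.001, "wx": -1.2, "wy": -0.2, "wz": 0.0, "fingers": -0.07}, {"x": -0.0025, "y": 0.0085, "z": 0.001, "wx": -1.7, "wy": -0.3, "wz": 0.0, "fingers": -0.07}, {"x": -0.0035, "y": 0.012, "z": 0.001, "wx": -2.2, "wy": -0.4, "wz": 0.0, "fingers": -0.07}, {"x": -0.004, "y": 0.016, "z": 0.001, "wx": -2.7, "wy": -0.5, "wz": 0.0, "fingers": -0.07}, {"x": -0.0045, "y": 0.0195, "z": 0.001, "wx": -3.1, "wy": -0.6, "wz": 0.0, "fingers": -0.07}, {"x": -0.0055, "y": 0.0235, "z": 0.0005, "wx": -3.6, "wy": -0.6, "wz": 0.0, "fingers": -0.07}, {"x": -0.006, "y": 0.027, "z": 0.0005, "wx": -4.1, "wy": -0.7, "wz": 0.0, "fingers": -0.07}, {"x": -0.0065, "y": 0.031, "z": -0.0, "wx": -4.6, "wy": -0.8, "wz": 0.0, "fingers": -0.07}, {"x": -0.0075, "y": 0.0345, "z": -0.0005, "wx": -5.2, "wy": -0.9, "wz": 0.0, "fingers": -0.07}, {"x": -0.008, "y": 0.039, "z": -0.001, "wx": -6.1, "wy": -1.1, "wz": 0.0, "fingers": -0.07}, {"x": -0.009, "y": 0.043, "z": -0.0015, "wx": -7.0, "wy": -1.2, "wz": 0
[... 152 characters left out ...]
0025, "wx": -8.8, "wy": -1.6, "wz": 0.0, "fingers": -0.07}, {"x": -0.011, "y": 0.055, "z": -0.003, "wx": -9.7, "wy": -1.7, "wz": 0.0, "fingers": -0.07}, {"x": -0.0115, "y": 0.0595, "z": -0.004, "wx": -10.7, "wy": -1.9, "wz": 0.0, "fingers": -0.07}, {"x": -0.0125, "y": 0.0635, "z": -0.0045, "wx": -11.6, "wy": -2.0, "wz": 0.0, "fingers": -0.07}, {"x": -0.013, "y": 0.0675, "z": -0.0055, "wx": -12.5, "wy": -2.2, "wz": 0.0, "fingers": -0.07}, {"x": -0.014, "y": 0.0715, "z": -0.0065, "wx": -13.4, "wy": -2.4, "wz": 0.0, "fingers": -0.07}, {"x": -0.0145, "y": 0.0755, "z": -0.0075, "wx": -14.3, "wy": -2.5, "wz": 0.0, "fingers": -0.07}]
end cmd [ 0.5435 -0.062   0.2565] tilt 14.523809523809524 th 20.0
```

servo_tool(
  commands=[
    {"x": -0.0015, "y": 0.001, "z": 0.001, "wx": -0.7, "wy": -0.1, "wz": 0.0, "fingers": -0.07},
    {"x": -0.002, "y": 0.0045, "z": 0.001, "wx": -1.2, "wy": -0.2, "wz": 0.0, "fingers": -0.07},
    {"x": -0.0025, "y": 0.0085, "z": 0.001, "wx": -1.7, "wy": -0.3, "wz": 0.0, "fingers": -0.07},
    {"x": -0.0035, "y": 0.012, "z": 0.001, "wx": -2.2, "wy": -0.4, "wz": 0.0, "fingers": -0.07},
    {"x": -0.004, "y": 0.016, "z": 0.001, "wx": -2.7, "wy": -0.5, "wz": 0.0, "fingers": -0.07},
    {"x": -0.0045, "y": 0.0195, "z": 0.001, "wx": -3.1, "wy": -0.6, "wz": 0.0, "fingers": -0.07},
    {"x": -0.0055, "y": 0.0235, "z": 0.0005, "wx": -3.6, "wy": -0.6, "wz": 0.0, "fingers": -0.07},
    {"x": -0.006, "y": 0.027, "z": 0.0005, "wx": -4.1, "wy": -0.7, "wz": 0.0, "fingers": -0.07},
  ],
)

```text
time: 7.15
eef_pos: [0.5517, -0.1096, 0.264]
eef_rot: [0.995, 0.089, 0.003, 0.036]
force: [-0.3, -0.2, 0.9]
grip_width: 0.467
```

```bash
python3 st.py
python3 - <<'E'
from station import r
import cv2,pickle
d={n:r.camera(n) for n in("wrist","scene")}
cv2.imwrite("pics/w5.png",d["wrist"]["img"][100:,120:520,::-1])
cv2.imwrite("pics/s5.png",cv2.resize(d["scene"]["img"][120:280,200:360,::-1],None,fx=3.6,fy=3.6))
E
```

```text
7.15 [-0.453  0.384  0.689  1.848 -0.208  0.975 -1.082] [ 0.5517 -0.1096  0.264 ] ytool [ 0.1762 -0.9816  0.0731] yaw -169.8220027307242 tilt 4.194106823900324 z [ 0.0121 -0.0721 -0.9973] F [-0.3159 -0.2205  0.8705] M [ 0.0085  0.1969 -0.003 ] w 0.4666080206367773
```

View pics/w5.png

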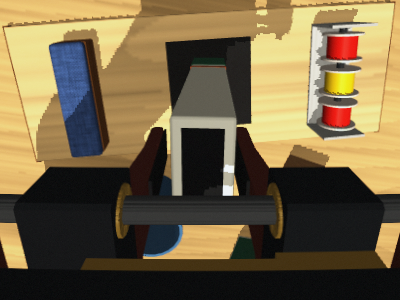

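View pics/s5.png

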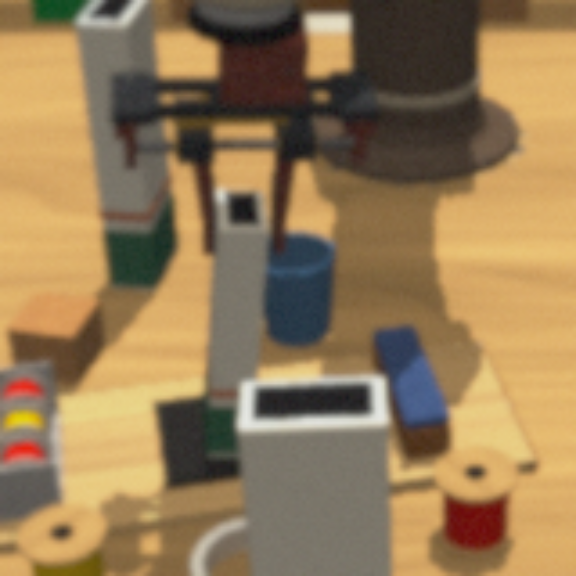

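Run:
```python
from gen import *
gen(np.array([.552,-.1105,.2645]),4.16,np.r_[np.linspace(9,21,15)],-.07)
```

```text
[{"x": -0.0005, "y": 0.003, "z": -0.0005, "wx": -0.3, "wy": -0.1, "wz": 0.0, "fingers": -0.07}, {"x": -0.001, "y": 0.006, "z": -0.001, "wx": -0.8, "wy": -0.1, "wz": 0.0, "fingers": -0.07}, {"x": -0.0015, "y": 0.0095, "z": -0.001, "wx": -1.5, "wy": -0.3, "wz": 0.0, "fingers": -0.07}, {"x": -0.0025, "y": 0.0135, "z": -0.0015, "wx": -2.3, "wy": -0.4, "wz": 0.0, "fingers": -0.07}, {"x": -0.003, "y": 0.017, "z": -0.002, "wx": -3.1, "wy": -0.5, "wz": 0.0, "fingers": -0.07}, {"x": -0.0035, "y": 0.0205, "z": -0.0025, "wx": -3.9, "wy": -0.7, "wz": 0.0, "fingers": -0.07}, {"x": -0.0045, "y": 0.024, "z": -0.003, "wx": -4.7, "wy": -0.8, "wz": 0.0, "fingers": -0.07}, {"x": -0.005, "y": 0.0275, "z": -0.0035, "wx": -5.5, "wy": -1.0, "wz": 0.0, "fingers": -0.07}, {"x": -0.0055, "y": 0.0315, "z": -0.004, "wx": -6.3, "wy": -1.1, "wz": 0.0, "fingers": -0.07}, {"x": -0.006, "y": 0.035, "z": -0.005, "wx": -7.1, "wy": -1.3, "wz": 0.0, "fingers": -0.07}, {"x": -0.007, "y": 0.0385, "z": -0.0055, "wx": -7.9, "wy": -1.4, "wz": 0.0, "fingers": -0.07}, {"x": -0.0075, "y": 0.042, "z": -0.0065, "wx": -8.7, "wy": -1.5, "wz": 0.0, "fingers": -0.07}, {"x": -0.008, "y": 0.0455, "z": -0.0075, "wx": -9.5, "wy": -1.7, "wz": 0.0, "fingers": -0.07}, {"x": -0.0085, "y": 0.049, "z": -0.008, "wx": -10.3, "wy": -1.8, "wz": 0.0, "fingers": -0.07}, {"x": -0.0095, "y": 0.0525, "z": -0.009, "wx": -11.1, "wy": -2.0, "wz": 0.0, "fingers": -0.07}]
end cmd [ 0.5425 -0.058   0.2555] tilt 15.476190476190476 th 21.0
```

servo_tool(
  commands=[
    {"x": -0.0005, "y": 0.003, "z": -0.0005, "wx": -0.3, "wy": -0.1, "wz": 0.0, "fingers": -0.07},
    {"x": -0.001, "y": 0.006, "z": -0.001, "wx": -0.8, "wy": -0.1, "wz": 0.0, "fingers": -0.07},
    {"x": -0.0015, "y": 0.0095, "z": -0.001, "wx": -1.5, "wy": -0.3, "wz": 0.0, "fingers": -0.07},
    {"x": -0.0025, "y": 0.0135, "z": -0.0015, "wx": -2.3, "wy": -0.4, "wz": 0.0, "fingers": -0.07},
    {"x": -0.003, "y": 0.017, "z": -0.002, "wx": -3.1, "wy": -0.5, "wz": 0.0, "fingers": -0.07},
    {"x": -0.0035, "y": 0.0205, "z": -0.0025, "wx": -3.9, "wy": -0.7, "wz": 0.0, "fingers": -0.07},
    {"x": -0.0045, "y": 0.024, "z": -0.003, "wx": -4.7, "wy": -0.8, "wz": 0.0, "fingers": -0.07},
    {"x": -0.005, "y": 0.0275, "z": -0.0035, "wx": -5.5, "wy": -1.0, "wz": 0.0, "fingers": -0.07},
    {"x": -0.0055, "y": 0.0315, "z": -0.004, "wx": -6.3, "wy": -1.1, "wz": 0.0, "fingers": -0.07},
    {"x": -0.006, "y": 0.035, "z": -0.005, "wx": -7.1, "wy": -1.3, "wz": 0.0, "fingers": -0.07},
    {"x": -0.007, "y": 0.0385, "z": -0.0055, "wx": -7.9, "wy": -1.4, "wz": 0.0, "fingers": -0.07},
    {"x": -0.0075, "y": 0.042, "z": -0.0065, "wx": -8.7, "wy": -1.5, "wz": 0.0, "fingers": -0.07},
    {"x": -0.008, "y": 0.0455, "z": -0.0075, "wx": -9.5, "wy": -1.7, "wz": 0.0, "fingers": -0.07},
    {"x": -0.0085, "y": 0.049, "z": -0.008, "wx": -10.3, "wy": -1.8, "wz": 0.0, "fingers": -0.07},
    {"x": -0.0095, "y": 0.0525, "z": -0.009, "wx": -11.1, "wy": -2.0, "wz": 0.0, "fingers": -0.07},
  ],
)

```text
time: 8.75
eef_pos: [0.5423, -0.0572, 0.2551]
eef_rot: [0.987, 0.088, 0.012, 0.134]
force: [-0.6, 0.1, -0.5]
grip_width: 0.463
```

```bash
python3 st.py
python3 - <<'E'
from station import r
import cv2,pickle
d={n:r.camera(n) for n in("wrist","scene")}
cv2.imwrite("pics/w6.png",d["wrist"]["img"][100:,120:520,::-1])
cv2.imwrite("pics/s6.png",cv2.resize(d["scene"]["img"][120:280,200:360,::-1],None,fx=3.6,fy=3.6))
E
python3 - <<'E'
from gen import *
gen(np.array([.5425,-.058,.2555]),15.48,np.linspace(22.4,48,19),-.07)
E
```

```text
8.75 [-0.727  0.38   0.777  1.933  0.004  0.882 -1.39 ] [ 0.5423 -0.0572  0.2551] ytool [ 0.1701 -0.9485  0.2674] yaw -169.8331996171 tilt 15.507823381563789 z [ 0.0468 -0.2632 -0.9636] F [-0.5816  0.0879 -0.5332] M [ 0.3518  0.1934 -0.0115] w 0.46343103320710183
[{"x": -0.001, "y": 0.0055, "z": -0.002, "wx": -1.3, "wy": -0.2, "wz": 0.0, "fingers": -0.07}, {"x": -0.002, "y": 0.0115, "z": -0.0035, "wx": -2.6, "wy": -0.5, "wz": 0.0, "fingers": -0.07}, {"x": -0.003, "y": 0.017, "z": -0.0055, "wx": -4.0, "wy": -0.7, "wz": 0.0, "fingers": -0.07}, {"x": -0.004, "y": 0.023, "z": -0.008, "wx": -5.3, "wy": -0.9, "wz": 0.0, "fingers": -0.07}, {"x": -0.005, "y": 0.0285, "z": -0.01, "wx": -6.6, "wy": -1.2, "wz": 0.0, "fingers": -0.07}, {"x": -0.006, "y": 0.034, "z": -0.0125, "wx": -8.0, "wy": -1.4, "wz": 0.0, "fingers": -0.07}, {"x": -0.0065, "y": 0.0395, "z": -0.015, "wx": -9.3, "wy": -1.6, "wz": 0.0, "fingers": -0.07}, {"x": -0.0075, "y": 0.045, "z": -0.0175, "wx": -10.6, "wy": -1.9, "wz": 0.0, "fingers": -0.07}, {"x": -0.0085, "y": 0.05, "z": -0.0205, "wx": -12.0, "wy": -2.1, "wz": 0.0, "fing
[... 333 characters left out ...]
": -0.033, "wx": -17.3, "wy": -3.1, "wz": 0.0, "fingers": -0.07}, {"x": -0.013, "y": 0.076, "z": -0.0365, "wx": -18.7, "wy": -3.3, "wz": 0.0, "fingers": -0.07}, {"x": -0.014, "y": 0.0805, "z": -0.04, "wx": -20.0, "wy": -3.5, "wz": 0.0, "fingers": -0.07}, {"x": -0.015, "y": 0.0855, "z": -0.0435, "wx": -21.3, "wy": -3.8, "wz": 0.0, "fingers": -0.07}, {"x": -0.0155, "y": 0.09, "z": -0.0475, "wx": -22.7, "wy": -4.0, "wz": 0.0, "fingers": -0.07}, {"x": -0.0165, "y": 0.095, "z": -0.0515, "wx": -24.0, "wy": -4.2, "wz": 0.0, "fingers": -0.07}, {"x": -0.0175, "y": 0.0995, "z": -0.0555, "wx": -25.3, "wy": -4.5, "wz": 0.0, "fingers": -0.07}]
end cmd [0.525  0.0415 0.2   ] tilt 41.19047619047619 th 48.0
```

View pics/w6.png

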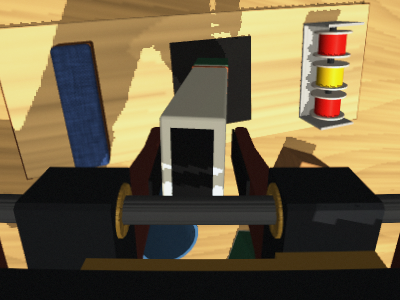

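View pics/s6.png

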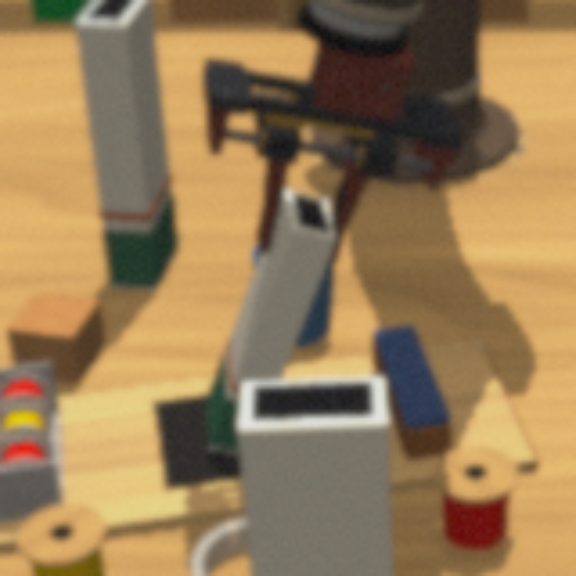

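servo_tool(
  commands=[
    {"x": -0.001, "y": 0.0055, "z": -0.002, "wx": -1.3, "wy": -0.2, "wz": 0.0, "fingers": -0.07},
    {"x": -0.002, "y": 0.0115, "z": -0.0035, "wx": -2.6, "wy": -0.5, "wz": 0.0, "fingers": -0.07},
    {"x": -0.003, "y": 0.017, "z": -0.0055, "wx": -4.0, "wy": -0.7, "wz": 0.0, "fingers": -0.07},
    {"x": -0.004, "y": 0.023, "z": -0.008, "wx": -5.3, "wy": -0.9, "wz": 0.0, "fingers": -0.07},
    {"x": -0.005, "y": 0.0285, "z": -0.01, "wx": -6.6, "wy": -1.2, "wz": 0.0, "fingers": -0.07},
    {"x": -0.006, "y": 0.034, "z": -0.0125, "wx": -8.0, "wy": -1.4, "wz": 0.0, "fingers": -0.07},
    {"x": -0.0065, "y": 0.0395, "z": -0.015, "wx": -9.3, "wy": -1.6, "wz": 0.0, "fingers": -0.07},
    {"x": -0.0075, "y": 0.045, "z": -0.0175, "wx": -10.6, "wy": -1.9, "wz": 0.0, "fingers": -0.07},
    {"x": -0.0085, "y": 0.05, "z": -0.0205, "wx": -12.0, "wy": -2.1, "wz": 0.0, "fingers": -0.07},
    {"x": -0.0095, "y": 0.0555, "z": -0.0235, "wx": -13.3, "wy": -2.3, "wz": 0.0, "fingers": -0.07},
    {"x": -0.0105, "y": 0.0605, "z": -0.0265, "wx": -14.6, "wy": -2.6, "wz": 0.0, "fingers": -0.07},
    {"x": -0.0115, "y": 0.066, "z": -0.0295, "wx": -16.0, "wy": -2.8, "wz": 0.0, "fingers": -0.07},
    {"x": -0.0125, "y": 0.071, "z": -0.033, "wx": -17.3, "wy": -3.1, "wz": 0.0, "fingers": -0.07},
    {"x": -0.013, "y": 0.076, "z": -0.0365, "wx": -18.7, "wy": -3.3, "wz": 0.0, "fingers": -0.07},
    {"x": -0.014, "y": 0.0805, "z": -0.04, "wx": -20.0, "wy": -3.5, "wz": 0.0, "fingers": -0.07},
    {"x": -0.015, "y": 0.0855, "z": -0.0435, "wx": -21.3, "wy": -3.8, "wz": 0.0, "fingers": -0.07},
    {"x": -0.0155, "y": 0.09, "z": -0.0475, "wx": -22.7, "wy": -4.0, "wz": 0.0, "fingers": -0.07},
    {"x": -0.0165, "y": 0.095, "z": -0.0515, "wx": -24.0, "wy": -4.2, "wz": 0.0, "fingers": -0.07},
    {"x": -0.0175, "y": 0.0995, "z": -0.0555, "wx": -25.3, "wy": -4.5, "wz": 0.0, "fingers": -0.07},
  ],
)

```text
time: 10.75
eef_pos: [0.5247, 0.0423, 0.1992]
eef_rot: [0.932, 0.083, 0.031, 0.351]
force: [0.6, 1.4, -2.0]
grip_width: 0.465
```

```bash
python3 st.py
python3 - <<'E'
from station import r
import cv2,pickle
d={n:r.camera(n) for n in("wrist","scene")}
cv2.imwrite("pics/w7.png",d["wrist"]["img"][100:,120:520,::-1])
cv2.imwrite("pics/s7.png",cv2.resize(d["scene"]["img"][120:280,200:360,::-1],None,fx=3.6,fy=3.6))
E
python3 - <<'E'
from gen import *
gen(np.array([.525,.0415,.2]),41.19,np.linspace(49.2,70,20),-.07)
E
```

```text
10.75 [-1.177  0.672  0.926  2.003  0.254  0.839 -1.913] [0.5247 0.0423 0.1992] ytool [ 0.1331 -0.7399  0.6594] yaw -169.80224724359545 tilt 41.256312217359216 z [ 0.1153 -0.6493 -0.7518] F [ 0.639   1.4021 -2.0464] M [0.8273 0.2569 0.0288] w 0.46509815562994095
[{"x": -0.0005, "y": 0.0035, "z": -0.0035, "wx": -1.1, "wy": -0.2, "wz": 0.0, "fingers": -0.07}, {"x": -0.001, "y": 0.007, "z": -0.007, "wx": -2.2, "wy": -0.4, "wz": 0.0, "fingers": -0.07}, {"x": -0.0015, "y": 0.01, "z": -0.01, "wx": -3.2, "wy": -0.6, "wz": 0.0, "fingers": -0.07}, {"x": -0.002, "y": 0.0135, "z": -0.0135, "wx": -4.2, "wy": -0.7, "wz": 0.0, "fingers": -0.07}, {"x": -0.0025, "y": 0.0165, "z": -0.017, "wx": -5.2, "wy": -0.9, "wz": 0.0, "fingers": -0.07}, {"x": -0.0035, "y": 0.0195, "z": -0.0205, "wx": -6.3, "wy": -1.1, "wz": 0.0, "fingers": -0.07}, {"x": -0.004, "y": 0.0225, "z": -0.024, "wx": -7.3, "wy": -1.3, "wz": 0.0, "fingers": -0.07}, {"x": -0.0045, "y": 0.0255, "z": -0.0275, "wx": -8.3, "wy": -1.5, "wz": 0.0, "fingers": -0.07}, {"x": -0.005, "y": 0.0285, "z": -0.0315, "wx": -9.3, "wy": -1.6, "wz": 0.0, "fi
[... 431 characters left out ...]
0.0505, "wx": -14.5, "wy": -2.6, "wz": 0.0, "fingers": -0.07}, {"x": -0.0075, "y": 0.0445, "z": -0.0545, "wx": -15.5, "wy": -2.7, "wz": 0.0, "fingers": -0.07}, {"x": -0.008, "y": 0.0465, "z": -0.0585, "wx": -16.5, "wy": -2.9, "wz": 0.0, "fingers": -0.07}, {"x": -0.0085, "y": 0.049, "z": -0.0625, "wx": -17.6, "wy": -3.1, "wz": 0.0, "fingers": -0.07}, {"x": -0.009, "y": 0.051, "z": -0.0665, "wx": -18.6, "wy": -3.3, "wz": 0.0, "fingers": -0.07}, {"x": -0.009, "y": 0.0535, "z": -0.071, "wx": -19.6, "wy": -3.5, "wz": 0.0, "fingers": -0.07}, {"x": -0.0095, "y": 0.0555, "z": -0.075, "wx": -20.6, "wy": -3.6, "wz": 0.0, "fingers": -0.07}]
end cmd [0.5155 0.097  0.125 ] tilt 62.142857142857146 th 70.0
```

View pics/w7.png

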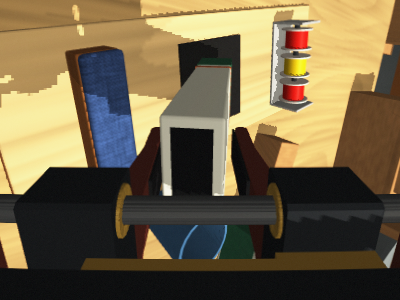

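View pics/s7.png

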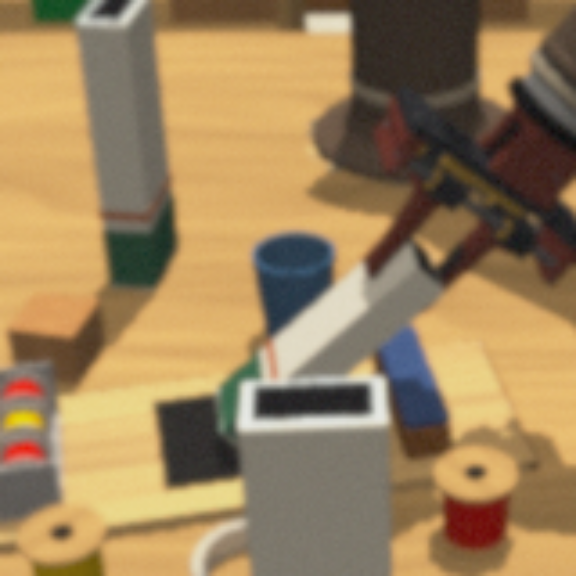

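servo_tool(
  commands=[
    {"x": -0.0005, "y": 0.0035, "z": -0.0035, "wx": -1.1, "wy": -0.2, "wz": 0.0, "fingers": -0.07},
    {"x": -0.001, "y": 0.007, "z": -0.007, "wx": -2.2, "wy": -0.4, "wz": 0.0, "fingers": -0.07},
    {"x": -0.0015, "y": 0.01, "z": -0.01, "wx": -3.2, "wy": -0.6, "wz": 0.0, "fingers": -0.07},
    {"x": -0.002, "y": 0.0135, "z": -0.0135, "wx": -4.2, "wy": -0.7, "wz": 0.0, "fingers": -0.07},
    {"x": -0.0025, "y": 0.0165, "z": -0.017, "wx": -5.2, "wy": -0.9, "wz": 0.0, "fingers": -0.07},
    {"x": -0.0035, "y": 0.0195, "z": -0.0205, "wx": -6.3, "wy": -1.1, "wz": 0.0, "fingers": -0.07},
    {"x": -0.004, "y": 0.0225, "z": -0.024, "wx": -7.3, "wy": -1.3, "wz": 0.0, "fingers": -0.07},
    {"x": -0.0045, "y": 0.0255, "z": -0.0275, "wx": -8.3, "wy": -1.5, "wz": 0.0, "fingers": -0.07},
    {"x": -0.005, "y": 0.0285, "z": -0.0315, "wx": -9.3, "wy": -1.6, "wz": 0.0, "fingers": -0.07},
    {"x": -0.0055, "y": 0.0315, "z": -0.035, "wx": -10.4, "wy": -1.8, "wz": 0.0, "fingers": -0.07},
    {"x": -0.006, "y": 0.034, "z": -0.039, "wx": -11.4, "wy": -2.0, "wz": 0.0, "fingers": -0.07},
    {"x": -0.0065, "y": 0.0365, "z": -0.0425, "wx": -12.4, "wy": -2.2, "wz": 0.0, "fingers": -0.07},
    {"x": -0.007, "y": 0.0395, "z": -0.0465, "wx": -13.4, "wy": -2.4, "wz": 0.0, "fingers": -0.07},
    {"x": -0.007, "y": 0.042, "z": -0.0505, "wx": -14.5, "wy": -2.6, "wz": 0.0, "fingers": -0.07},
    {"x": -0.0075, "y": 0.0445, "z": -0.0545, "wx": -15.5, "wy": -2.7, "wz": 0.0, "fingers": -0.07},
    {"x": -0.008, "y": 0.0465, "z": -0.0585, "wx": -16.5, "wy": -2.9, "wz": 0.0, "fingers": -0.07},
    {"x": -0.0085, "y": 0.049, "z": -0.0625, "wx": -17.6, "wy": -3.1, "wz": 0.0, "fingers": -0.07},
    {"x": -0.009, "y": 0.051, "z": -0.0665, "wx": -18.6, "wy": -3.3, "wz": 0.0, "fingers": -0.07},
    {"x": -0.009, "y": 0.0535, "z": -0.071, "wx": -19.6, "wy": -3.5, "wz": 0.0, "fingers": -0.07},
    {"x": -0.0095, "y": 0.0555, "z": -0.075, "wx": -20.6, "wy": -3.6, "wz": 0.0, "fingers": -0.07},
  ],
)

```text
time: 12.85
eef_pos: [0.5153, 0.0976, 0.1243]
eef_rot: [0.853, 0.076, 0.044, 0.514]
force: [-0.1, -0.1, -2.7]
grip_width: 0.463
```

```bash
python3 st.py
python3 - <<'E'
from station import r
import cv2,pickle
d={n:r.camera(n) for n in("wrist","scene")}
cv2.imwrite("pics/w8.png",d["wrist"]["img"][100:,120:520,::-1])
cv2.imwrite("pics/s8.png",cv2.resize(d["scene"]["img"][120:280,220:380,::-1],None,fx=3.6,fy=3.6))
E
python3 - <<'E'
from gen import *
gen(np.array([.5155,.097,.125]),62.14,np.r_[np.linspace(70.3,75,16)],-.07)
E
```

```text
12.85 [-1.326  1.058  0.913  1.933  0.268  0.923 -2.154] [0.5153 0.0976 0.1243] ytool [ 0.0841 -0.4597  0.8841] yaw -169.635951079191 tilt 62.142126880610505 z [ 0.154  -0.8706 -0.4673] F [-0.121  -0.1356 -2.7122] M [1.1826 0.332  0.0228] w 0.46334933429918584
[{"x": -0.0, "y": 0.0005, "z": -0.0015, "wx": -0.3, "wy": -0.1, "wz": 0.0, "fingers": -0.07}, {"x": -0.0005, "y": 0.001, "z": -0.0025, "wx": -0.6, "wy": -0.1, "wz": 0.0, "fingers": -0.07}, {"x": -0.0005, "y": 0.0015, "z": -0.0035, "wx": -0.9, "wy": -0.2, "wz": 0.0, "fingers": -0.07}, {"x": -0.0005, "y": 0.002, "z": -0.005, "wx": -1.2, "wy": -0.2, "wz": 0.0, "fingers": -0.07}, {"x": -0.0005, "y": 0.0025, "z": -0.006, "wx": -1.5, "wy": -0.3, "wz": 0.0, "fingers": -0.07}, {"x": -0.0005, "y": 0.0035, "z": -0.0075, "wx": -1.8, "wy": -0.3, "wz": 0.0, "fingers": -0.07}, {"x": -0.001, "y": 0.004, "z": -0.0085, "wx": -2.0, "wy": -0.4, "wz": 0.0, "fingers": -0.07}, {"x": -0.001, "y": 0.0045, "z": -0.01, "wx": -2.3, "wy": -0.4, "wz": 0.0, "fingers": -0.07}, {"x": -0.001, "y": 0.005, "z": -0.011, "wx": -2.6, "wy": -0.5, "wz": 0.0, "fingers": -0.07}, {"x": -0.001, "y": 0.0055, "z": -0.0125, "wx": -2.9, "wy": -0.5, "wz": 0.0, "fingers": -0.07}, {"x": -0.001, "y": 0.006, "z": -0.0135, "wx": -3.2, "wy": -0.6, "wz": 0.0, "fingers": -0.07}, {"x": -0.001, "y": 0.0065, "z": -0.015, "wx": -3.5, "wy": -0.6, "wz": 0.0, "fingers": -0.07}, {"x": -0.0015, "y": 0.007, "z": -0.016, "wx": -3.8, "wy": -0.7, "wz": 0.0, "fingers": -0.07}, {"x": -0.0015, "y": 0.0075, "z": -0.0175, "wx": -4.1, "wy": -0.7, "wz": 0.0, "fingers": -0.07}, {"x": -0.0015, "y": 0.008, "z": -0.0185, "wx": -4.4, "wy": -0.8, "wz": 0.0, "fingers": -0.07}, {"x": -0.0015, "y": 0.0085, "z": -0.02, "wx": -4.7, "wy": -0.8, "wz": 0.0, "fingers": -0.07}]
end cmd [0.514  0.1055 0.105 ] tilt 66.9047619047619 th 75.0
```

View pics/w8.png

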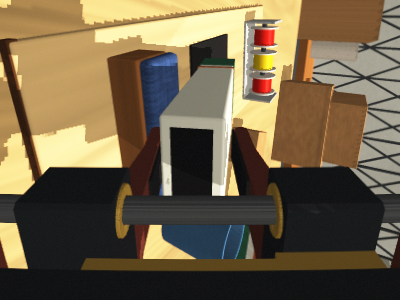

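View pics/s8.png

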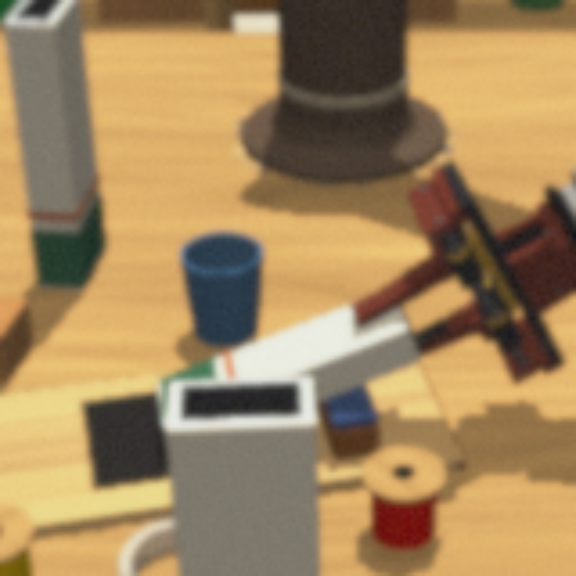

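servo_tool(
  commands=[
    {"x": 0.0, "y": 0.0005, "z": -0.0015, "wx": -0.3, "wy": -0.1, "wz": 0.0, "fingers": -0.07},
    {"x": -0.0005, "y": 0.001, "z": -0.0025, "wx": -0.6, "wy": -0.1, "wz": 0.0, "fingers": -0.07},
    {"x": -0.0005, "y": 0.0015, "z": -0.0035, "wx": -0.9, "wy": -0.2, "wz": 0.0, "fingers": -0.07},
    {"x": -0.0005, "y": 0.002, "z": -0.005, "wx": -1.2, "wy": -0.2, "wz": 0.0, "fingers": -0.07},
    {"x": -0.0005, "y": 0.0025, "z": -0.006, "wx": -1.5, "wy": -0.3, "wz": 0.0, "fingers": -0.07},
    {"x": -0.0005, "y": 0.0035, "z": -0.0075, "wx": -1.8, "wy": -0.3, "wz": 0.0, "fingers": -0.07},
    {"x": -0.001, "y": 0.004, "z": -0.0085, "wx": -2.0, "wy": -0.4, "wz": 0.0, "fingers": -0.07},
  ],
)

```text
time: 13.65
eef_pos: [0.5144, 0.1014, 0.1162]
eef_rot: [0.844, 0.075, 0.046, 0.529]
force: [0.1, 0.9, -0.3]
grip_width: 0.463
```

```bash
python3 st.py
```

```text
13.65 [-1.335  1.096  0.909  1.922  0.267  0.936 -2.174] [0.5144 0.1014 0.1162] ytool [ 0.0779 -0.4293  0.8998] yaw -169.7173519930392 tilt 64.13382503135233 z [ 0.1571 -0.886  -0.4363] F [ 0.1323  0.9257 -0.2822] M [0.9585 0.2689 0.1063] w 0.46343458482480376
```

Run:
```python
from station import r
import cv2,pickle
d={n:r.camera(n) for n in("wrist","scene")}
print(r.sense()["force"],r.sense()["wrist_torque"])
cv2.imwrite("pics/w9.png",cv2.resize(d["wrist"]["img"][120:380,200:420,::-1],None,fx=2.2,fy=2.2))
cv2.imwrite("pics/s9.png",cv2.resize(d["scene"]["img"][180:280,250:370,::-1],None,fx=5,fy=5,interpolation=cv2.INTER_CUBIC))
```

```text
[ 0.50546453  0.1479518  -0.98204242] [0.9446717  0.28618268 0.02730846]
```

View pics/w9.png

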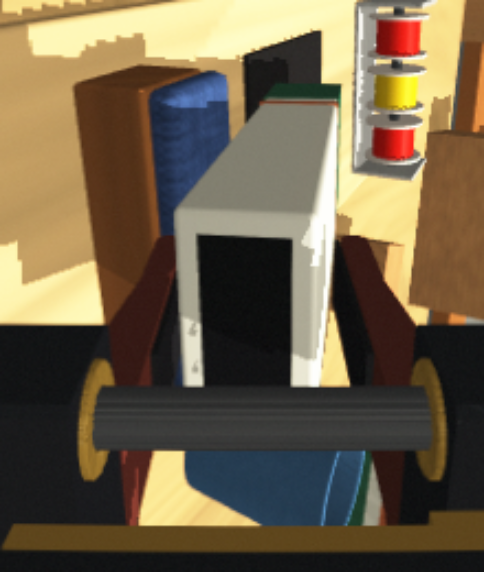

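View pics/s9.png

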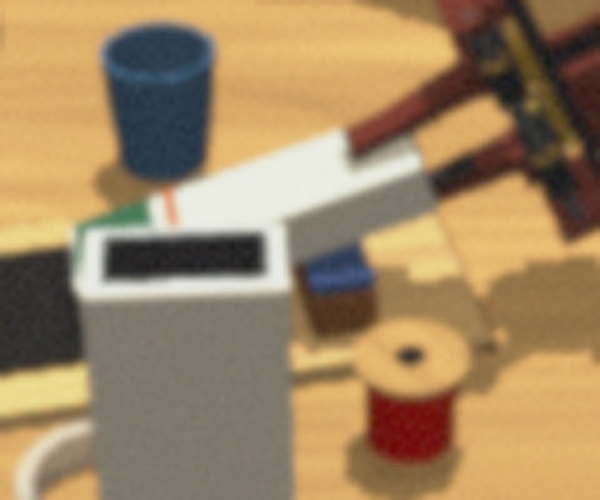

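servo_tool(
  commands=[
    {"x": 0.0, "y": 0.0, "z": -0.0007, "wx": -0.1, "wy": 0.0, "wz": 0.0, "fingers": -0.07},
    {"x": 0.0, "y": 0.0005, "z": -0.0014, "wx": -0.3, "wy": 0.0, "wz": 0.0, "fingers": -0.07},
    {"x": 0.0, "y": 0.0005, "z": -0.002, "wx": -0.4, "wy": -0.1, "wz": 0.0, "fingers": -0.07},
    {"x": 0.0, "y": 0.001, "z": -0.0026, "wx": -0.5, "wy": -0.1, "wz": 0.0, "fingers": -0.07},
    {"x": 0.0, "y": 0.001, "z": -0.0026, "wx": -0.5, "wy": -0.1, "wz": 0.0, "fingers": -0.07},
  ],
)

```text
time: 14.25
eef_pos: [0.5143, 0.1025, 0.1135]
eef_rot: [0.842, 0.075, 0.046, 0.532]
force: [0.1, 1.0, -1.1]
grip_width: 0.465
```

```bash
python3 st.py
```

```text
14.25 [-1.337  1.106  0.907  1.918  0.266  0.939 -2.179] [0.5143 0.1025 0.1135] ytool [ 0.0766 -0.4219  0.9034] yaw -169.71057876339876 tilt 64.61219575680391 z [ 0.1579 -0.8895 -0.4287] F [ 0.0883  1.0389 -1.0544] M [ 0.7924  0.253  -0.0183] w 0.4645793939092551
```

servo_tool(
  commands=[
    {"x": 0.0, "y": 0.0, "z": -0.0005, "wx": 0.0, "wy": 0.0, "wz": 0.0, "fingers": -0.04},
    {"x": 0.0, "y": 0.0, "z": -0.001, "wx": 0.0, "wy": 0.0, "wz": 0.0, "fingers": -0.01},
    {"x": 0.0, "y": 0.0, "z": -0.001, "wx": 0.0, "wy": 0.0, "wz": 0.0, "fingers": 0.02},
    {"x": 0.0, "y": 0.0, "z": -0.001, "wx": 0.0, "wy": 0.0, "wz": 0.0, "fingers": 0.06},
    {"x": 0.0, "y": 0.0, "z": -0.001, "wx": 0.0, "wy": 0.0, "wz": 0.0, "fingers": 0.1},
    {"x": 0.0, "y": 0.0, "z": -0.001, "wx": 0.0, "wy": 0.0, "wz": 0.0, "fingers": 0.15},
    {"x": 0.0, "y": 0.0, "z": -0.001, "wx": 0.0, "wy": 0.0, "wz": 0.0, "fingers": 0.2},
    {"x": 0.0, "y": 0.0, "z": -0.001, "wx": 0.0, "wy": 0.0, "wz": 0.0, "fingers": 0.2},
  ],
)

```text
time: 15.05
eef_pos: [0.5143, 0.1025, 0.1126]
eef_rot: [0.842, 0.075, 0.046, 0.532]
force: [-0.6, -0.7, -0.1]
grip_width: 0.603
```

```bash
python3 st.py;python3 - <<'E'
from station import r
import cv2,pickle
d={n:r.camera(n) for n in("wrist","scene")}
cv2.imwrite("pics/w10.png",cv2.resize(d["wrist"]["img"][120:380,200:420,::-1],None,fx=2.2,fy=2.2))
cv2.imwrite("pics/s10.png",cv2.resize(d["scene"]["img"][180:280,250:370,::-1],None,fx=5,fy=5,interpolation=cv2.INTER_CUBIC))
E
```

```text
15.05 [-1.336  1.107  0.906  1.918  0.266  0.938 -2.179] [0.5143 0.1025 0.1126] ytool [ 0.0765 -0.4221  0.9033] yaw -169.7310236406031 tilt 64.59862227954308 z [ 0.1579 -0.8894 -0.429 ] F [-0.5781 -0.7415 -0.0517] M [0.8372 0.2636 0.0214] w 0.6027039720177364
```

View pics/w10.png

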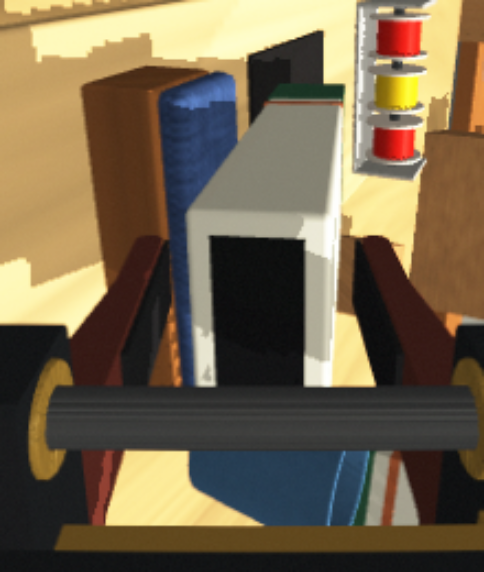

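View pics/s10.png

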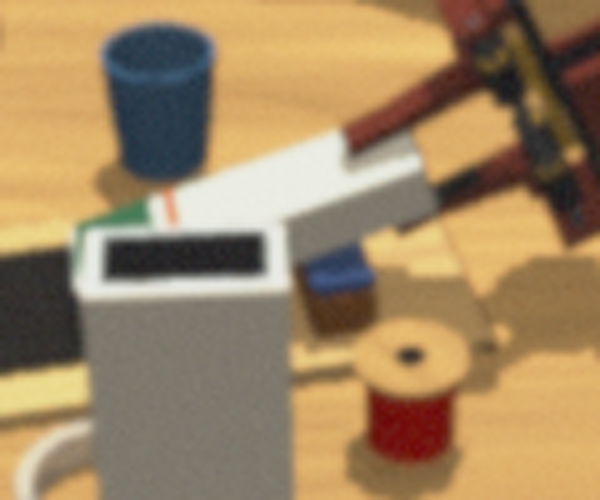

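servo_tool(
  commands=[
    {"x": -0.001, "y": 0.006, "z": 0.001, "wx": 0.0, "wy": 0.0, "wz": 0.0, "fingers": 0.2},
    {"x": -0.003, "y": 0.016, "z": 0.003, "wx": 0.0, "wy": 0.0, "wz": 0.0, "fingers": 0.2},
    {"x": -0.005, "y": 0.03, "z": 0.007, "wx": 0.0, "wy": 0.0, "wz": 0.0, "fingers": 0.2},
    {"x": -0.008, "y": 0.045, "z": 0.012, "wx": 0.0, "wy": 0.0, "wz": 0.0, "fingers": 0.2},
    {"x": -0.01, "y": 0.06, "z": 0.016, "wx": 0.0, "wy": 0.0, "wz": 0.0, "fingers": 0.2},
    {"x": -0.013, "y": 0.08, "z": 0.025, "wx": 0.0, "wy": 0.0, "wz": 0.0, "fingers": 0.2},
    {"x": -0.016, "y": 0.1, "z": 0.04, "wx": 0.0, "wy": 0.0, "wz": 0.0, "fingers": 0.2},
    {"x": -0.016, "y": 0.12, "z": 0.06, "wx": 2.0, "wy": 0.0, "wz": 0.0, "fingers": 0.2},
    {"x": -0.016, "y": 0.14, "z": 0.09, "wx": 8.0, "wy": 1.0, "wz": 0.0, "fingers": 0.2},
    {"x": -0.016, "y": 0.16, "z": 0.12, "wx": 15.0, "wy": 2.0, "wz": 0.0, "fingers": 0.2},
    {"x": -0.016, "y": 0.18, "z": 0.15, "wx": 20.0, "wy": 3.0, "wz": 0.0, "fingers": 0.2},
    {"x": -0.016, "y": 0.18, "z": 0.16, "wx": 22.0, "wy": 3.0, "wz": 0.0, "fingers": 0.2},
    {"x": -0.016, "y": 0.18, "z": 0.16, "wx": 22.0, "wy": 3.0, "wz": 0.0, "fingers": 0.2},
  ],
)

```text
time: 16.45
eef_pos: [0.4989, 0.2829, 0.2753]
eef_rot: [0.93, 0.078, 0.039, 0.357]
force: [-1.0, -1.1, -0.5]
grip_width: 0.601
```

```bash
python3 st.py;python3 - <<'E'
from station import r
import cv2,pickle
d={n:r.camera(n) for n in("top","scene")}
pickle.dump(d,open("c11.pkl","wb"))
cv2.imwrite("pics/t11.png",cv2.resize(d["top"]["img"][130:290,270:480,::-1],None,fx=3.6,fy=3.6,interpolation=cv2.INTER_CUBIC))
cv2.imwrite("pics/s11.png",cv2.resize(d["scene"]["img"][130:300,160:400,::-1],None,fx=3.3,fy=3.3,interpolation=cv2.INTER_CUBIC))
E
```

```text
16.45 [-1.44   0.726  0.916  1.655  0.122  1.307 -2.032] [0.4989 0.2829 0.2753] ytool [ 0.1164 -0.7324  0.6709] yaw -170.97061580508023 tilt 42.15151432824859 z [ 0.1286 -0.6587 -0.7414] F [-0.9791 -1.0959 -0.4866] M [0.5809 0.2213 0.0354] w 0.6014144807263802
```

View pics/t11.png

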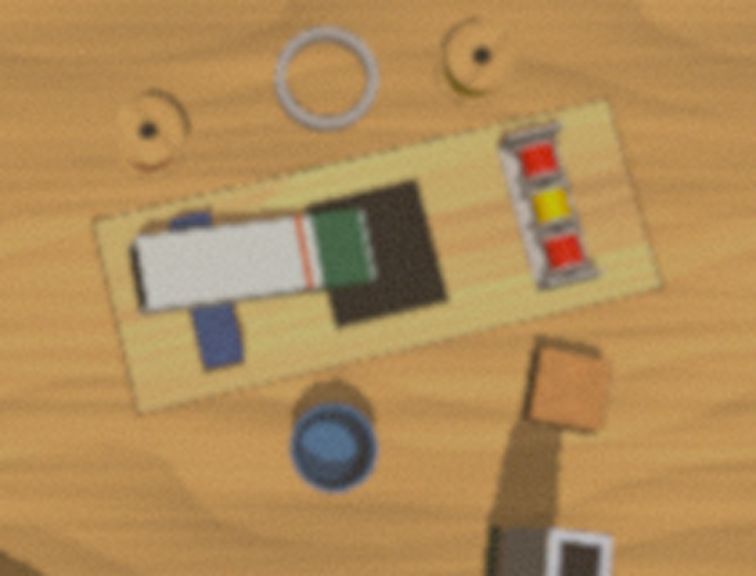

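View pics/s11.png

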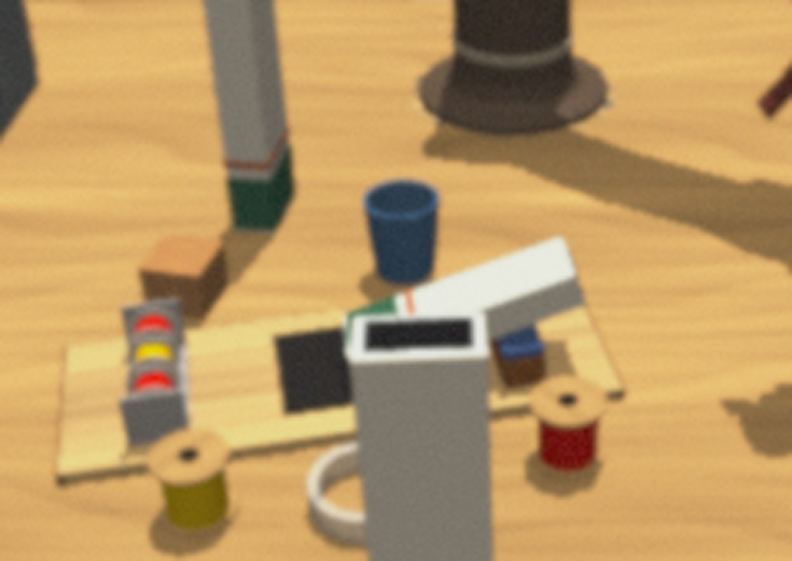

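The top view shows the vase lying across the blue pad: upper end (140,270), past the stop, and green foot (345,245), on the rubber patch. The bystanders look unmoved and the hand is clear, so I'll hand in.

Run:
```python
import pickle,numpy as np,cv2
from h import *
a=pickle.load(open("c0.pkl","rb"))["top"];b=pickle.load(open("c11.pkl","rb"))["top"]
c=b
g=lambda p:((p[0]+.5)/3.6-.5+270,(p[1]+.5)/3.6-.5+130)
P=np.array([onz(c,g(p),z) for p,z in [((137,238),.103),((148,310),.103),((310,212),.04),((320,288),.04)]]);print(P.round(3))
df=cv2.absdiff(a["img"],b["img"]).max(2)
for n,(x,y) in dict(red=(311,166),gold=(403,145),tape=(360,152),cup=(362,254),gift=(428,237),disp=(423,187)).items():
    print(n,df[y-12:y+12,x-12:x+12].mean())
from station import r
print(r.hand_in())
```

```text
[[ 0.554  0.06   0.103]
 [ 0.496  0.051  0.103]
 [ 0.587 -0.084  0.04 ]
 [ 0.522 -0.092  0.04 ]]
red 10.692708333333334
gold 10.630208333333334
tape 10.49826388888889
cup 7.819444444444445
gift 10.303819444444445
disp 10.387152777777779
the job is handed in; nothing more can be done
None
```

The vase is lying on its side, with its upper end on the blue pad and its green foot still on the rubber patch. I handed the job in at about 16.5 s of the 43 s allowed. No verdict was reported.

- **How it went:** One finger pushed from the dispenser side while the other waited on the falling side, with about 7 mm of play so nothing was squeezed. The vase passed its balance point, settled on the catching finger and went down with it to the pad. The load on the finger was about 2.7 N shortly before landing. After landing the wrist moment was back near its unloaded value, so I opened the fingers and drew the hand back.
- **Last checks:**
  - The upper end sits at about y = 0.055 m, past the stop.
  - The spools, tape, cup, giftbox and dispenser show only image noise between the first and last pictures.
  - The hand is well clear.
- **What disagreed or stayed uncertain:**
  - The vase's own heading measured about 10°, against about 14° for the board, so it lies a few degrees skew to the board.
  - The force readings wander by about 1 N, so I judged the landing mainly from the moment and the pictures.
  - Two early move calls were refused because they left out some row values; nothing moved in them.

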